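Unlock a counter ring showcase, park its lock pin and slide it open

TASK

Open the little ring showcase for the day. Turn its red-handled lock pin anticlockwise until you feel its keys find the slot, draw it straight out without forcing it, and park it in the slotted steel keeper beside the lock, down at the closed end of the slot and hanging by its flange; then slide the clear pane fully open, away from the lock. Leave the other goods alone.

Things in the scene. Friction and masses are not known exactly. Their poses are not given: they have to be found in the camera images.
- showcase: dark wooden ring showcase, fixed to the counter, 120 mm deep (x), 110 wide (y); its clear top slopes 0.42 rad (24 deg), low at the front, which faces the robot's right. Beyond its right side a wing carries lock and keeper. Origin: centre of the underside; x to its high back, y to its left, z up. Middle of the sloping top: (0, 0, 146 mm).
- lock_bore (a point): centre of the top face of the round brass lock (34 mm across, 18 mm tall) where the pin goes in. Axes, the same for notch_seat, notch_mouth and pane_pull: x up the slope, y to the case's left, z square to the slope and outward along the bore, so a tool in line with the pin leans 24 deg towards the case's front. Bore 10 mm wide.
- pin_grip (a point): grasp point in the pin's red handle, 24 mm above the underside of its flange. The handle is a flat paddle 8 mm thick along the pin's x, 24 mm wide along its y, from 10 to 36 mm above the flange's underside. Axes: z along the pin, out of the lock; x square to the paddle, at the start up the slope.
- pin_flange (a point): centre of the underside of the pin's round flange (26 mm across, 3 thick), which rests on the lock or, parked, on the keeper; axes as pin_grip. Below it the shaft is 8 mm thick; two keys, 4 mm wide, stick out along the pin's +x and -x to 9 mm from the axis, 7.5 to 11.5 mm below the flange's underside.
- pin: steel lock pin, 60 g; origin at pin_flange. Its keys are caught below two 7 mm slots hidden by the flange, 0.3 to 1.2 rad anticlockwise (+ about z) from the keys' start, another angle each day; the pin comes out only when turned to within about 0.15 rad of that. Elsewhere it lifts 1.5 mm and stops. The slots do not turn.
- pin_foot (a point): end of the pin's shaft, 24 mm below the flange's underside
- notch_seat (a point): parking place: where pin_flange lies when parked, on the top face of the steel keeper plate of the wing, at the closed end of its slot. Plate 4 mm thick, parallel to the sloping top, 18 mm lower than lock_bore and 50 mm up the slope from it; slot 11 mm wide, running up the slope (+x) to notch_mouth.
- notch_mouth (a point): open upper end of the keeper's slot, on the plate's top face, 28 mm up the slope from notch_seat; free space beyond it. The pin goes down beyond this edge, 14 to 20 mm further up, till the plate's level lies between flange and keys (3.5 mm of play), then slides down the slot until its shaft meets the closed end.
- pane_pull (a point): middle of the aluminium finger pull on the right edge of the sliding clear pane: a rib 34 mm long up the slope, 9 mm thick along y, 16 mm high, its top 8 mm above this point, the case's rail beside it 12 mm below. It slides with the pane.
- pane (a joint): travel of the pane in m: 0 shut (as at the start, its steel tongue held in the lock by the pin), 0.043 fully open, growing to the case's left (+y of lock_bore). It slides stiffly, about 2 N, stays where it is left and cannot move while the pin is in.
- soap_box: bystander: pink soap carton, 56 x 78 x 26 mm, on the counter on the robot's side of the case; origin under its centre
- mist_bottle: bystander: small green bottle with a white cap lying on its side, 72 x 27 x 26 mm, on the counter, right of the soap; origin under its centre
- balm_box: bystander: small green carton, 50 x 50 x 22 mm, on the counter before the front of the case; origin under its centre

How it is judged:
On the way, in this order (a step that is already met when the one before it is completed fails the run):
1. the pin is drawn clear of the lock (z of pin_foot in the frame of lock_bore above 0.003 m), for 0.2 s.
2. the pin hangs parked at the closed end of the keeper's slot, let go (x of pin_flange in the frame of notch_seat between -0.004 and 0.006 m and y of pin_flange in the frame of notch_seat between -0.004 and 0.004 m and z of pin_flange in the frame of notch_seat between -0.0025 and 0.003 m and angle between the z axis of pin_flange and the z axis of notch_seat, either way round below 0.25 rad and contact force between the fingers and pin below 0.05 N), for 0.3 s.
3. the pane is slid fully open (value of joint pane above 0.038 m), for 0.2 s.
At the end, for the whole second after the job is handed in: The pin is parked and let go: its flange lies on the keeper within 2.5 mm below and 3 mm above, 4 mm sideways, and from 4 mm below to 6 mm above the seat along the slot, in line with the slot's axis to 0.25 rad, at rest; the pane stands open by more than 38 of its 43 mm (all of step 2 and value of joint pane above 0.038 m and linear speed of pin below 0.01 m/s); the robot touches nothing.
It fails at once if the pin is forced: more than 80 N between it and the case (contact force between pin and showcase above 80 N).
It fails at once if the pin is dropped on the counter (height (world z) of pin_flange below 0.03 m).
It fails at once if a bystander is moved by more than 20 mm (distance of any of soap_box, mist_bottle, balm_box from where it was at the start of the episode above 0.02 m).
It also fails if it takes over 48 s, if anything falls off the work surface, if the arm or the gripper's body presses on something with over 40 N, if the wrist force passes 120 N, or if a joint passes its speed limit or range.

ROBOT

A 6-joint arm with a two-finger parallel gripper is mounted at the origin on a cart in front of the work surface, level with it; the furniture and walls round the work are solid. World frame = base frame: x ahead of the robot, y to its left, z up, the work surface at z = 0. Lengths are in m, angles in rad, forces in N, time in s.
With the tool pointing down it reaches from about 0.35 to 0.85 m from the base axis. Payload 8.1 kg.
Tool frame: the origin (TCP) lies midway between the tips of the shut fingers; the grasp point (between the pads) lies 19 mm behind it; z points along the fingers, y is the direction in which the jaws open and shut (so a half turn about z gives the same grasp; the last joint's range is limited). The gripper opens to 93 mm and grips with 3 to 60 N. Pads are 15 mm wide; open, the fingers measure 128 mm over their backs; the gripper's body (75 mm by 188 mm) begins 65 mm behind the grasp point.
Start: joints at [1.249, 0.13, 1.488, -0, 1.523, -0.085], TCP at [0.141, 0.583, 0.219] pointing down, gripper open.
Joint ranges: [-2.96, 2.96], [-0.89, 2.26], [0.02, 2.5], [-1.34, 4.48], [0, 2.73], [-2.66, 2.66]. Speed limits (rad/s): [2.39, 2.39, 2.79, 3.14, 3.14, 3.14].

INTERFACE

Orientations are given as a rotation vector (axis times angle).
In Python, from plant import robot, optics, ticket gives the robot as it stands.
- The arm moves only by the tool send_rows, never from a script. Its argument "targets" is a list of rows, each a list of 3 entries, a list of its own where there are three numbers: the opening, from -1 (shut) to 1 (fully open), then the shift along the tool's x, y, z in mm, then the turn about the tool's z in rad. A call has 1 to 12 rows; each row shifts and turns the commanded pose from where the row before left it, along the tool's axes as they then stand; what a row does not reach is not made up. A row lasts 1/10 s, in which the tool goes at most 50 mm and 8.59 degrees, less where a joint would pass 70% of its speed; a pose out of reach is approached as far as the arm can. A call with a gripper value outside its range is refused whole. The fingers move at their own pace and stop on an object; "newtons" is the grip in N (left out, the last holds). Time passes only in rows, so rows that do not move let the fingers close. It gives the time, the measured TCP pose, the force and the opening at its end, in the units of the state.
- robot.read_state(): the state, without advancing time (a new reading comes with each control period).
- optics.read_camera(name): name is "scene" or "side" or "wrist"; returns a dict with "color" (420x560x3 uint8, red, green, blue), "K" (3x3 intrinsics, pixels), "k1" (the pictures are not rectified: a ray, as slopes to the right and down, at radius r is drawn at 1 + k1 r^2 times it, then the intrinsics apply), "position" and "orientation" of the camera in the world. Camera axes: x right, y up, looking along -z (the intrinsics and any distortion apply to the point x, -y, -z); pixel columns grow to the right and rows downward; lengths in m; the calibration is good to about 2 mm. A picture is of the moment at which its call begins. There is no depth.
- ticket.close_job(): hands the job in, once; it reports no verdict.
Trained networks look in the newest picture that a camera, given by its name, has taken for a name from the list of things; names that differ only in an ending like _2 or _b are one class to them, and where a whole thing is asked for, a point or a joint stands for the part that bears it (a point fixed in the world has none). Each returns a list of dicts, best first, with "confidence" (0 to 1); they miss things now and then, are a little off and sometimes report something else, mostly with a low value. They report only what shows in the picture. A call takes as long as a camera call.
- optics.cut_out(camera, name): "region" (420x560 bool, what is visible of it) and "point" ([column, row] in pixels, amid what is visible of it).
The state is a dict: "t": time; "q": joint angles; "dq": joint speeds; "joint_torque": joint torques, N m; "tool_pos": TCP position; "orientation": TCP orientation; "force": force on the tool from outside, world axes, zero at the start; "wrist_torque": the same for the moment, N m; "opening": finger opening in m.
Only numpy, scipy, OpenCV 4.12 (cv2) and the standard library are available. Lean on these libraries where they do the work, as an engineer would, in place of code of your own. Each camera call takes 0.05 s, during which the arm holds its last target.

## Working session

There is one attempt and no reset: what is moved stays moved. The work goes in short steps, Python scripts to look and compute and a tool call to move; the robot and the scene stay as the last step left them, time stands still between calls to the robot, and variables do not carry over. Pictures are saved under pics/ and viewed, and the job is handed in when it is done.

Besides the shell and the picture viewer there is one more tool, called after "Request:" by a JSON object that holds its "op" and its "data", one argument or row to a line. send_rows: Moves the arm, as the interface text tells. Its arguments: {"type":"object","properties":{"targets":{"type":"array","items":{"type":"array"}},"newtons":{"type":"number"}},"required":["targets"]}

```bash
ls; mkdir -p pics; python3 - <<'E'
from plant import robot, optics, ticket
import cv2
s=robot.read_state(); print(s)
for n in ["scene","side","wrist"]:
    c=optics.read_camera(n); print(n,c["K"],c["k1"],c["position"],c["orientation"])
    cv2.imwrite(f"pics/{n}0.png",c["color"][:,:,::-1])
    for nm in ["pin","pin_grip","showcase","pane_pull","lock_bore","notch_seat","soap_box","mist_bottle","balm_box","pane"]:
        try:
            r=optics.cut_out(n,nm); print(nm,[(round(d["confidence"],2),d["point"],int(d["region"].sum())) for d in r[:2]])
        except Exception as e: print(nm,e)
E
```

```text
pics
{'t': 0.0, 'q': array([ 1.24862190e+00,  1.31139394e-01,  1.48926715e+00,  7.81408843e-06,
        1.52298613e+00, -8.53722560e-02]), 'dq': array([ 0.00076047, -0.00128907, -0.00056588, -0.00043752, -0.00018191,
        0.00022307]), 'joint_torque': array([ 1.21247373e-03, -5.59866464e+01, -4.91753483e+01,  7.68714678e-02,
        3.60128295e-02, -1.45517984e-04]), 'tool_pos': array([0.14053864, 0.58273328, 0.2176071 ]), 'orientation': array([-3.71056023e-01, -3.11922708e+00,  2.76615969e-03]), 'force': array([-0.30960571, -0.37938931,  0.35846776]), 'wrist_torque': array([-0.00888423,  0.06865069,  0.02151782]), 'opening': 0.09272619607609235}
scene [[528.18730834   0.         274.76330669]
 [  0.         528.18730834 206.94049322]
 [  0.           0.           1.        ]] -0.15522039883449695 [ 0.11912162 -0.78109984  0.72020028] [ 0.76342833 -0.17715144 -0.47476909]
pin [(0.75, [351.5, 225.5], 386), (0.65, [303.5, 173.0], 221)]
pin_grip [(0.65, [304.6, 171.6], 231)]
showcase [(0.86, [262.7, 178.3], 8684)]
pane_pull [(0.95, [267.3, 159.0], 2039), (0.55, [304.8, 173.3], 239)]

[... 672 characters left out ...]
, 223)]
showcase [(0.57, [306.9, 256.5], 5055), (0.31, [273.6, 192.3], 117)]
pane_pull [(0.69, [301.6, 247.0], 1125)]
lock_bore [(0.82, [305.3, 251.3], 3858)]
notch_seat [(0.71, [302.7, 249.6], 3841)]
soap_box [(0.82, [310.5, 195.7], 669)]
mist_bottle [(0.61, [277.6, 189.4], 104)]
balm_box [(0.45, [238.6, 263.5], 78)]
pane [(0.72, [293.9, 246.3], 1064)]
wrist [[294.95790224   0.         285.13032513]
 [  0.         294.95790224 213.21780404]
 [  0.           0.           1.        ]] -0.02329535278988412 [0.06176635 0.60188547 0.38634737] [-0.24842195 -0.19659498  1.32358616]
pin []
pin_grip []
showcase []
pane_pull []
lock_bore []
notch_seat []
soap_box []
mist_bottle []
balm_box []
pane []
```

```bash
python3 - <<'E'
import cv2
a=cv2.imread("pics/scene0.png"); cv2.imwrite("pics/scene0c.png",cv2.resize(a[100:350,150:420],None,fx=2.3,fy=2.3,interpolation=cv2.INTER_CUBIC))
a=cv2.imread("pics/side0.png"); cv2.imwrite("pics/side0c.png",cv2.resize(a[160:320,200:400],None,fx=3.7,fy=3.7,interpolation=cv2.INTER_CUBIC))
E
```

```text
(no output)
```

View pics/scene0.png

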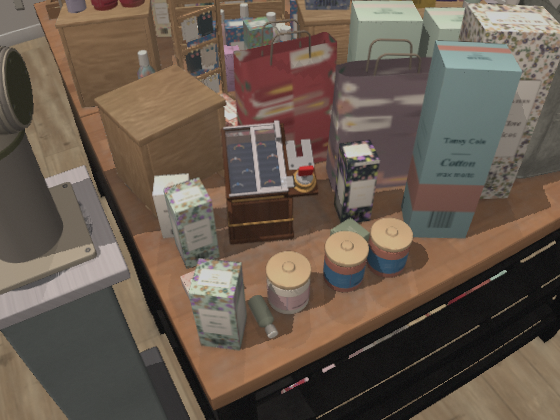

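View pics/wrist0.png

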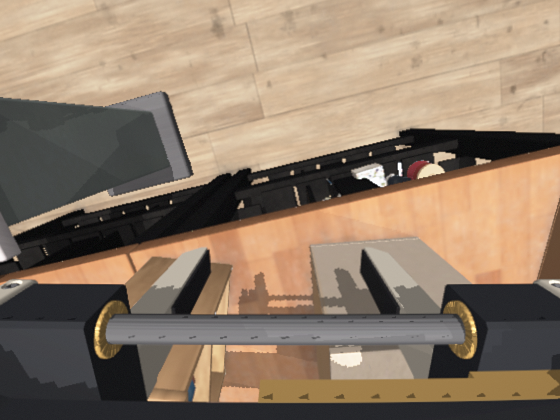

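View pics/side0.png

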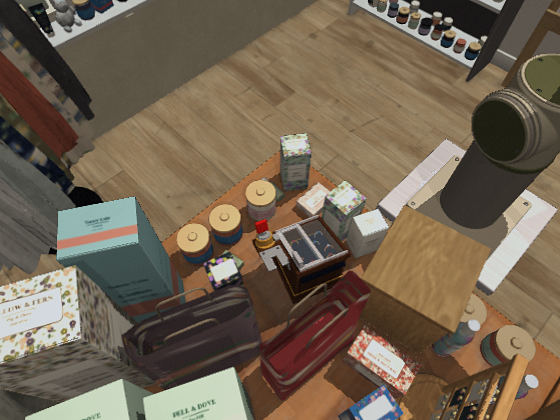

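```bash
sleep 1
```

```text
(no output)
```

View pics/scene0c.png

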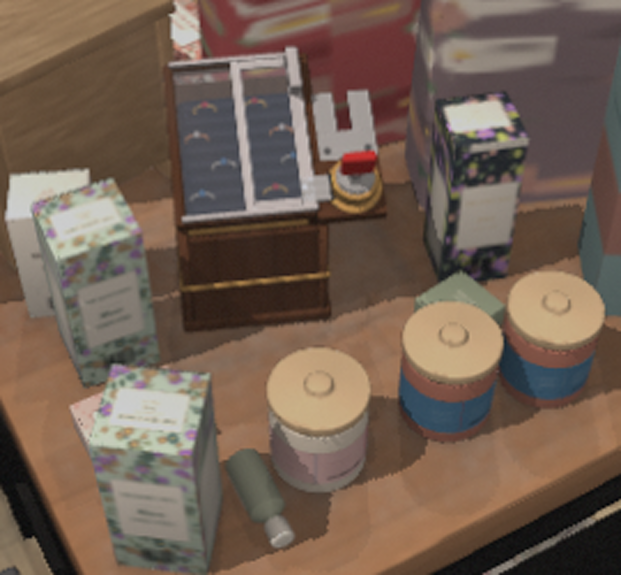

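View pics/side0c.png

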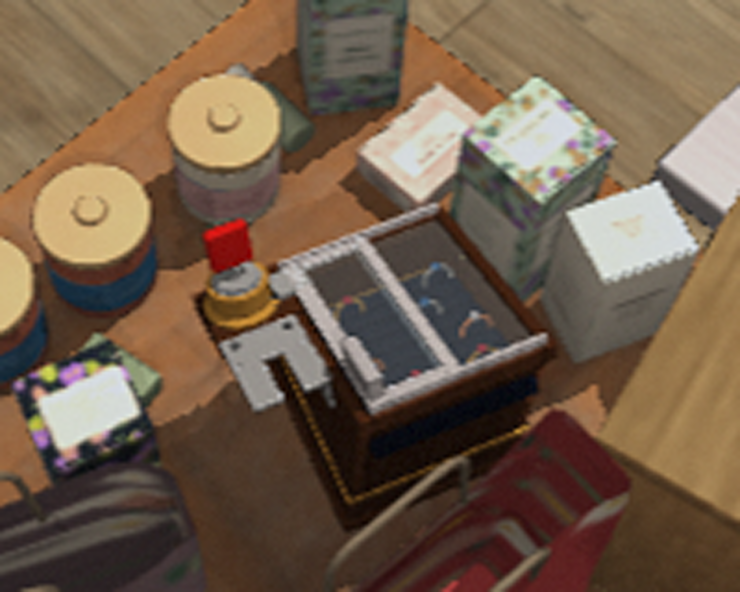

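```bash
python3 - <<'E'
import cv2
a=cv2.imread("pics/scene0.png"); cv2.imwrite("pics/scene0d.png",cv2.resize(a[115:215,215:325],None,fx=6,fy=6,interpolation=cv2.INTER_CUBIC))
a=cv2.imread("pics/side0.png"); cv2.imwrite("pics/side0d.png",cv2.resize(a[210:300,245:355],None,fx=6.5,fy=6.5,interpolation=cv2.INTER_CUBIC))
E
```

```text
(no output)
```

View pics/scene0d.png

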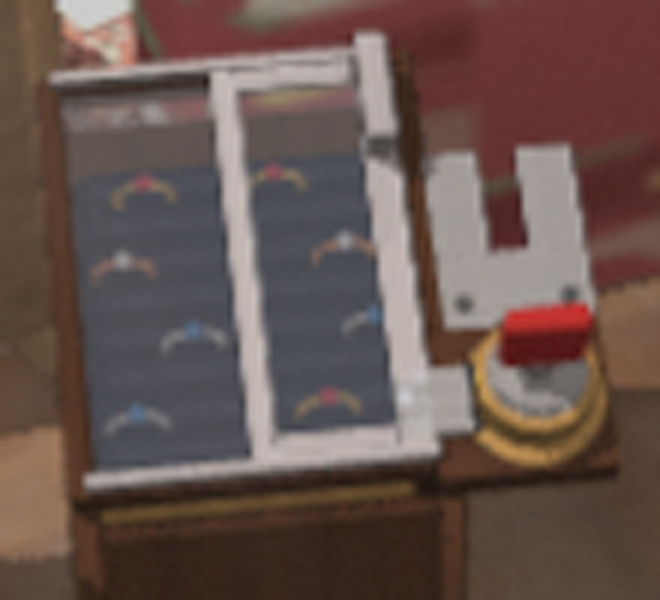

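View pics/side0d.png

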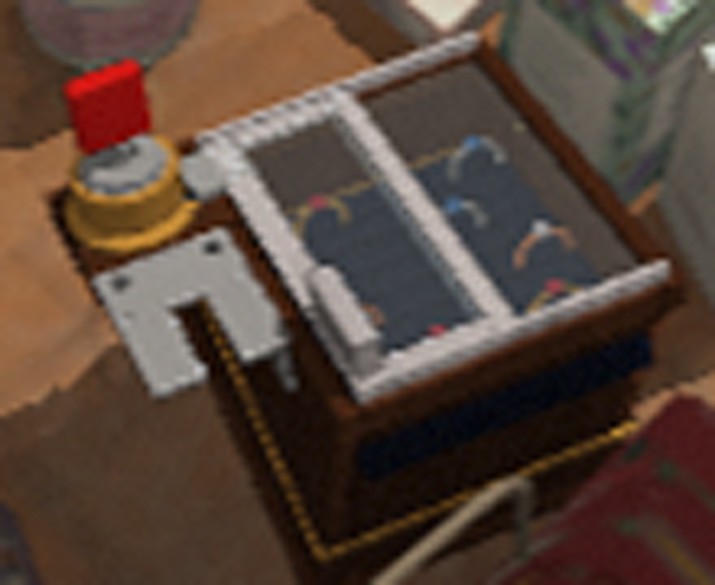

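```bash
cat > h.py <<'E'
import numpy as np, cv2
from scipy.spatial.transform import Rotation as R
from scipy.optimize import least_squares
def cam(c):
    return dict(K=np.array(c["K"]),k1=float(c["k1"]),p=np.array(c["position"]),R=R.from_rotvec(c["orientation"]).as_matrix())
def proj(c,P):
    P=np.atleast_2d(P); q=(P-c["p"])@c["R"]; x=q[:,0]/-q[:,2]; y=-q[:,1]/-q[:,2]
    f=1+c["k1"]*(x*x+y*y)
    return np.c_[c["K"][0,0]*x*f+c["K"][0,2],c["K"][1,1]*y*f+c["K"][1,2]]
def tri(obs):  # list of (cam,uv)
    f=lambda P: np.concatenate([(proj(c,P)[0]-uv) for c,uv in obs])
    r=least_squares(f,[0.45,0.25,0.1]); return r.x,np.abs(r.fun).max()
TH=0.42
def slope(yaw):
    x=np.array([np.cos(yaw)*np.cos(TH),np.sin(yaw)*np.cos(TH),np.sin(TH)])
    y=np.array([-np.sin(yaw),np.cos(yaw),0]); return np.c_[x,y,np.cross(x,y)]
E
python3 - <<'E'
from h import *
import pickle
from plant import optics
C={n:cam(optics.read_camera(n)) for n in ["scene","side"]}; pickle.dump(C,open("cams.pkl","wb"))
sc=lambda u,v:(C["scene"],np.array([u/6+215-.4,v/6+115-.4]))
sd=lambda u,v:(C["side"],np.array([u/6.5+245-.4,v/6.5+210-.4]))
pts=dict(slotend_near=((490,250),(208,300)),slotend_far=((527,245),(175,312)),
mouth_near_out=((428,155),(287,350)),mouth_far_out=((570,147),(158,395)),mouth_near_in=((470,152),(245,365)),mouth_far_in=((517,148),(208,377)),
low_near=((447,328),(222,228)),low_far=((592,318),(95,282)),
red_top_near=((503,313),(138,60)),red_top_far=((590,305),(67,83)),
rail_fl=((85,480),(475,38)),rail_fr=((437,450),(200,140)),rail_bl=((50,76),(668,265)),
pull_back=((370,37),(370,355)),pull_fr=((382,135),(322,265)))
T={}
for k,(a,b) in pts.items():
    T[k],e=tri([sc(*a),sd(*b)]); print(k,T[k].round(4),round(e,2))
d=lambda a,b:print(a,b,(T[b]-T[a]).round(4),np.linalg.norm(T[b]-T[a]).round(4), "yaw",np.degrees(np.arctan2(*(T[b]-T[a])[1::-1])).round(1))
d("slotend_near","mouth_near_in");d("slotend_far","mouth_far_in");d("low_near","mouth_near_out");d("low_far","mouth_far_out");d("low_near","low_far");d("mouth_near_out","mouth_far_out");d("red_top_near","red_top_far");d("rail_fl","rail_bl");d("rail_fl","rail_fr");d("slotend_near","slotend_far");d("pull_fr","pull_back")
E
```

```text
slotend_near [ 0.469  -0.1876  0.1409] 0.56
slotend_far [ 0.4789 -0.1915  0.1415] 0.56
mouth_near_out [ 0.4673 -0.1558  0.1537] 0.19
mouth_far_out [ 0.504  -0.1724  0.154 ] 0.6
mouth_near_in [ 0.4788 -0.1608  0.1538] 0.06
mouth_far_in [ 0.4901 -0.1661  0.1546] 0.57
low_near [ 0.4465 -0.2037  0.1335] 0.28
low_far [ 0.4854 -0.2182  0.1317] 0.08
red_top_near [ 0.4393 -0.2463  0.1747] 0.22
red_top_far [ 0.4601 -0.2552  0.1754] 0.37
rail_fl [ 0.3371 -0.1983  0.1218] 0.15
rail_fr [ 0.426  -0.2345  0.1217] 0.35
rail_bl [ 0.3786 -0.0924  0.1736] 0.41
pull_back [ 0.4616 -0.131   0.1817] 0.55
pull_fr [ 0.4484 -0.1621  0.1727] 0.62
slotend_near mouth_near_in [0.0097 0.0268 0.0129] 0.0313 yaw 70.0
slotend_far mouth_far_in [0.0113 0.0254 0.013 ] 0.0307 yaw 66.1
low_near mouth_near_out [0.0208 0.0478 0.0202] 0.0559 yaw 66.5
low_far mouth_far_out [0.0186 0.0458 0.0223] 0.0543 yaw 67.9
low_near low_far [ 0.0388 -0.0146 -0.0018] 0.0415 yaw -20.6
mouth_near_out mouth_far_out [ 0.0367 -0.0166  0.0002] 0.0402 yaw -24.3
red_top_near red_top_far [ 0.0208 -0.009   0.0008] 0.0227 yaw -23.4
rail_fl rail_bl [0.0415 0.1059 0.0518] 0.125 yaw 68.6
rail_fl rail_fr [ 0.089  -0.0362 -0.0001] 0.096 yaw -22.1
slotend_near slotend_far [ 0.0098 -0.0039  0.0007] 0.0106 yaw -21.7
pull_fr pull_back [0.0132 0.0311 0.0091] 0.035 yaw 67.0
```

```bash
python3 - <<'E'
from h import *
import pickle
C=pickle.load(open("cams.pkl","rb"))
# heights along rays: where a scene pixel would be for z guesses
def ray(c,uv):
    n=cv2.undistortPoints(np.array([[uv]],float),c["K"],np.array([c["k1"],0,0,0]))[0,0]
    return c["R"]@np.array([n[0],-n[1],-1.])
P={"darkbox":((340,146),(208,262)),"darkbox_r":((376,143),(242,272)),"brownbag_near_top_L":((341,68),(254,289)),"handle":((395,42),(195,283)),"redbag_top_R":((333,42),(358,280)),"redbag_top_L":((238,58),(270,345)),
"woodbox_a":((163,73),(430,305)),"jar2":((347,246),(225,216)),"teal_top":((435,48),(75,206))}
for k,(a,b) in P.items():
    X,e=tri([(C["scene"],np.array(a)),(C["side"],np.array(b))]); print(k,X.round(3),round(e,2))
S=slope(np.radians(67.7)); seat=np.array([.4753,-.187,.1427]); L=seat+S@[-.05,0,.018]
print("lock",L)
M={"lock":[0,0,0],"grip":[0,0,.024],"ptop":[0,0,.036],"seat":[.05,0,-.018],"mouth":[.078,0,-.018],"wl":[0,.017,0],"wr":[0,-.017,0]}
for n,f,off,(w,hh) in (("scene",6,(215,115),(110,100)),("side",6.5,(245,210),(110,90))):
    im=cv2.imread(f"pics/{n}0.png"); im=im[off[1]:off[1]+hh,off[0]:off[0]+w]; im=cv2.resize(im,None,fx=f,fy=f,interpolation=cv2.INTER_CUBIC)
    for k,v in M.items():
        u=(proj(C[n],L+S@v)[0]-off+.5)*f; cv2.drawMarker(im,(int(u[0]),int(u[1])),(0,255,0),0,12,1)
    for x in np.linspace(0,2*np.pi,40):
        u=(proj(C[n],L+S@[.017*np.cos(x),.017*np.sin(x),0])[0]-off+.5)*f; cv2.circle(im,(int(u[0]),int(u[1])),1,(255,0,0),-1)
    for a in [(.004,.012),(.004,-.012),(-.004,.012),(-.004,-.012)]:
        for z in (.010,.036):
            u=(proj(C[n],L+S@[a[0],a[1],z])[0]-off+.5)*f; cv2.circle(im,(int(u[0]),int(u[1])),3,(255,255,0),-1)
    cv2.imwrite(f"pics/{n}_ov.png",im)
E
```

```text
darkbox [ 0.551 -0.24   0.167] 16.17
darkbox_r [ 0.569 -0.225  0.158] 19.29
brownbag_near_top_L [ 0.574 -0.138  0.256] 5.04
handle [ 0.639 -0.188  0.311] 6.39
redbag_top_R [ 0.516 -0.057  0.298] 50.76
redbag_top_L [ 0.546 -0.028  0.213] 51.07
woodbox_a [0.352 0.079 0.193] 9.06
jar2 [ 0.465 -0.356  0.081] 1.1
teal_top [ 0.66  -0.327  0.375] 32.2
lock [ 0.45519105 -0.23603069  0.13874758]
```

View pics/scene_ov.png

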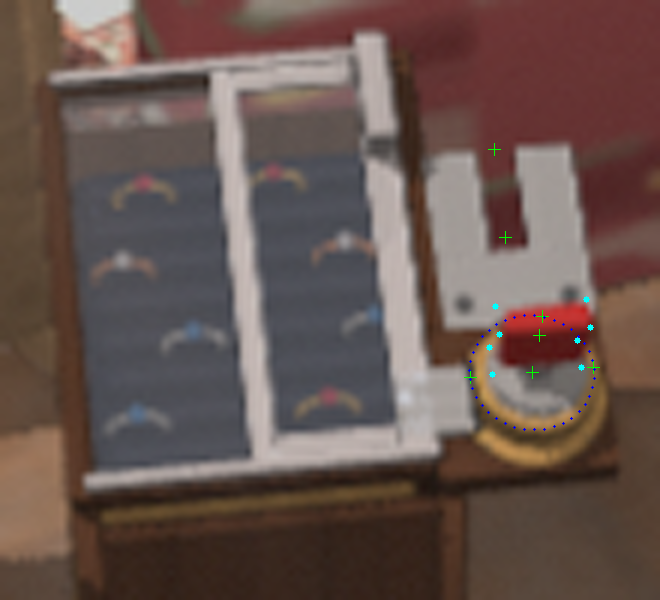

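View pics/side_ov.png

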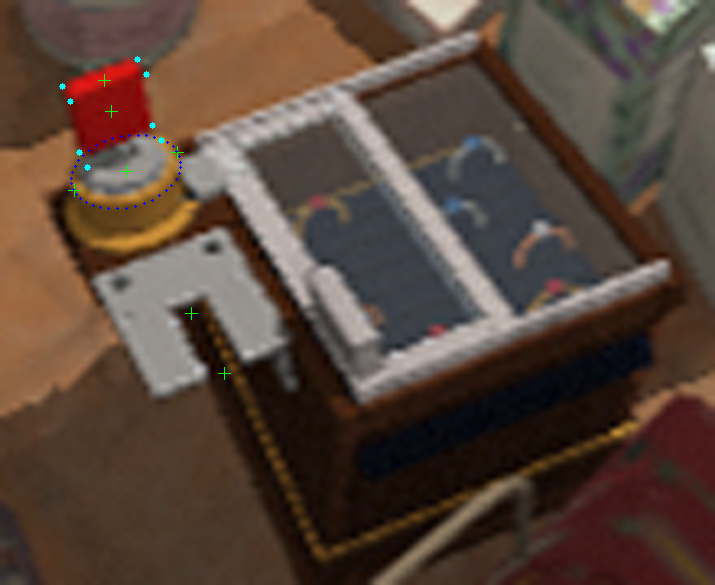

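```bash
python3 - <<'E'
import cv2
a=cv2.imread("pics/scene0.png"); cv2.imwrite("pics/scene0e.png",cv2.resize(a[20:220,220:460],None,fx=3.2,fy=3,interpolation=cv2.INTER_CUBIC))
a=cv2.imread("pics/side0.png"); cv2.imwrite("pics/side0e.png",cv2.resize(a[230:420,110:390],None,fx=2.8,fy=2.8,interpolation=cv2.INTER_CUBIC))
E
```

```text
(no output)
```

View pics/scene0e.png

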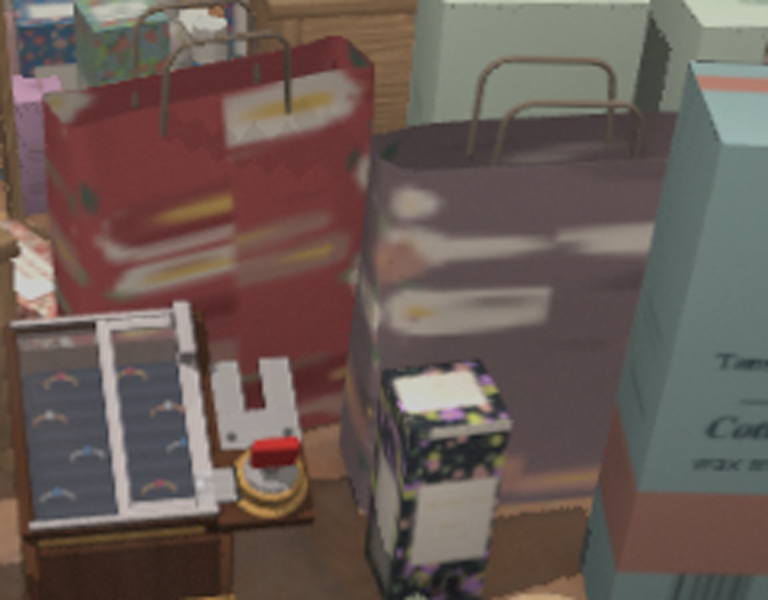

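View pics/side0e.png

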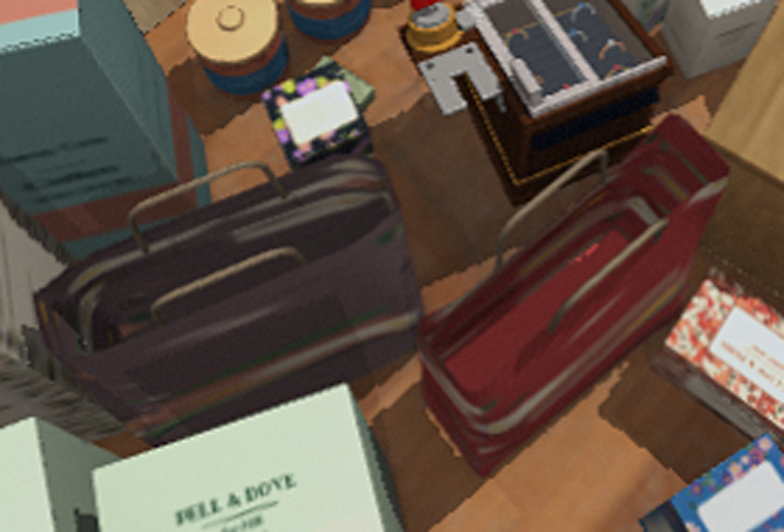

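```bash
python3 - <<'E'
from h import *
import pickle
C=pickle.load(open("cams.pkl","rb"))
P={"bag_fl":((338,75),(244,285)),"bag_bl":((345,62.7),(254.6,306.8)),"hand_f":((393.5,54.5),(199,321)),"hand_b":((375,40),(195,287)),"hand_f2":((393.5,54.5),(195,289)),
"red_r":((335.6,41.7),(262,348)),"red_r2":((335.6,41.7),(263,362)),"red_l":((236,51.7),(353,273)),"red_l2":((236,51.7),(368,286)),"redhandle":((290,33),(325,286)),
"dark_tr":((363,147),(203,266)),"dark_front":((378,163),(203,264)), "dark_fl":((340,163),(236,258))}
for k,(a,b) in P.items():
    X,e=tri([(C["scene"],np.array(a)),(C["side"],np.array(b))]); print(k,X.round(3),round(e,2))
E
```

```text
bag_fl [ 0.572 -0.151  0.25 ] 1.06
bag_bl [ 0.593 -0.119  0.252] 6.28
hand_f [ 0.666 -0.157  0.266] 6.4
hand_b [ 0.632 -0.174  0.311] 5.09
hand_f2 [ 0.641 -0.19   0.289] 4.98
red_r [ 0.621 -0.062  0.258] 0.99
red_r2 [ 0.632 -0.048  0.249] 0.49
red_l [ 0.442 -0.039  0.274] 3.24
red_l2 [ 0.444 -0.014  0.263] 1.56
redhandle [ 0.513 -0.058  0.303] 9.27
dark_tr [ 0.575 -0.251  0.164] 7.65
dark_front [ 0.58  -0.272  0.143] 0.25
dark_fl [ 0.526 -0.238  0.14 ] 0.35
```

```bash
python3 - <<'E'
from h import *
import pickle
C=pickle.load(open("cams.pkl","rb"))
def atz(c,uv,z):
    n=cv2.undistortPoints(np.array([[uv]],float),c["K"],np.array([c["k1"],0,0,0]))[0,0]
    d=c["R"]@np.array([n[0],-n[1],-1.]); return c["p"]+d*(z-c["p"][2])/d[2]
for uv in [(244,285),(126,333),(175,305),(254.6,306.8)]: print("side",atz(C["side"],uv,.25).round(3))
for uv in [(338,75),(345,62.7),(385,73.5),(429,72)]: print("scene",atz(C["scene"],uv,.25).round(3))
for uv in [(333,180)]: print(atz(C["scene"],uv,0.).round(3))
E
```

```text
side [ 0.574 -0.152  0.25 ]
side [ 0.747 -0.22   0.25 ]
side [ 0.67  -0.203  0.25 ]
side [ 0.586 -0.115  0.25 ]
scene [ 0.57  -0.151  0.25 ]
scene [ 0.604 -0.123  0.25 ]
scene [ 0.643 -0.185  0.25 ]
scene [ 0.714 -0.216  0.25 ]
[ 0.583 -0.144  0.   ]
```

Request:
{"op": "send_rows", "data": {
  "targets": [
    [0,[0,0,-45],0],
    [0,[0,0,-45],0],
    [0,[0,0,-45],0],
    [0,[0,0,-45],0],
    [0,[-45,0,-20],0.08],
    [0,[-45,0,0],0.08],
    [0,[-45,0,0],0.08],
    [0,[-45,0,0],0.08],
    [0,[-45,0,0],0.08],
    [0,[-45,0,0],0.08],
    [0,[-45,0,0],0.08],
    [0,[-45,0,0],0.08]
  ],
  "newtons": 5
}}

```text
t: 2.95
tool_pos: [0.4498, 0.4071, 0.4183]
orientation: [-1.338, -2.842, 0.0]
force: [0.1, 0.7, -0.2]
opening: 0.0465
```

```bash
cat >> h.py <<'E'
def st(pr=True):
    from plant import robot
    s=robot.read_state(); Rm=R.from_rotvec(s["orientation"]).as_matrix()
    if pr: print("t",round(s["t"],2),"tcp",np.round(s["tool_pos"],4),"yawY",round(float(np.arctan2(Rm[1,1],Rm[0,1])),3),"zax",Rm[:,2].round(3),"F",np.round(s["force"],2),"M",np.round(s["wrist_torque"],2),"open",round(s["opening"]*1e3,1),"q",np.round(s["q"],2))
    return s,Rm
def to(P,yaw=None):
    s,Rm=st(); d=Rm.T@(np.array(P)-s["tool_pos"])*1000; print("shift mm",d.round(1), "turn" , None if yaw is None else round(-((yaw-np.arctan2(Rm[1,1],Rm[0,1])+np.pi)%(2*np.pi)-np.pi),3))
E
python3 -c "
from h import *; st()"
```

```text
t 2.95 tcp [0.4498 0.4071 0.4183] yawY 0.691 zax [-0. -0. -1.] F [ 0.11  0.66 -0.15] M [-0.01 -0.03  0.04] open 46.5 q [ 0.65  0.16  1.09  0.    1.89 -0.04]
```

Request:
{"op": "send_rows", "data": {
  "targets": [
    [0,[-48,-8,0],0.09],
    [0,[-48,-8,0],0.09],
    [0,[-48,-8,0],0.09],
    [0,[-48,-8,0],0.09],
    [0,[-48,-8,0],0.09],
    [0,[-48,-8,0],0.09],
    [0,[-48,-8,0],0.09],
    [0,[-48,-8,0],0.09],
    [0,[-48,-8,0],0.09],
    [0,[-48,-8,0],0.09],
    [0,[-48,-8,0],0.09],
    [0,[-48,-8,0],0.09]
  ]
}}

```text
t: 4.15
tool_pos: [0.4664, -0.1493, 0.4184]
orientation: [2.61, 1.749, -0.0]
force: [0.3, -0.6, -0.3]
opening: 0.0463
```

```bash
python3 - <<'E'
from h import *
from plant import optics
S=slope(np.radians(67.7)); seat=np.array([.4753,-.187,.1427]); L=seat+S@[-.05,0,.018]
G=L+S@[0,0,.027]; to(G+[0,0,-.019],-.389)
c=optics.read_camera("wrist"); cv2.imwrite("pics/w1.png",c["color"][:,:,::-1])
E
```

```text
t 4.15 tcp [ 0.4664 -0.1493  0.4184] yawY -0.39 zax [-0. -0. -1.] F [ 0.34 -0.57 -0.34] M [-0.05  0.09 -0.07] open 46.3 q [-0.41 -0.16  1.41 -0.    1.89 -0.02]
shift mm [-95.5  22.6 274.1] turn -0.001
```

View pics/w1.png

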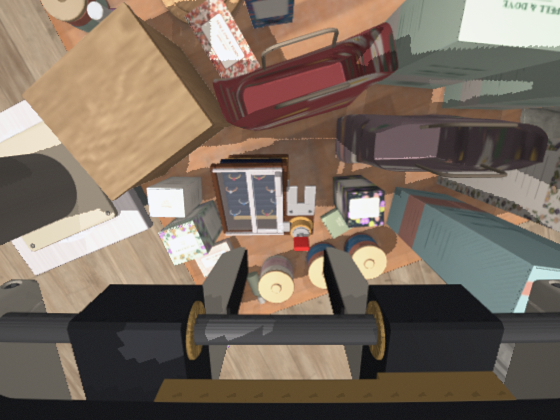

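Request:
{"op": "send_rows", "data": {
  "targets": [
    [0,[-48,11,40],0],
    [0,[-47,11,40],0],
    [0,[0,0,45],0],
    [0,[0,0,45],0],
    [0,[0,0,25],0],
    [0,[0,0,0],0]
  ]
}}

```text
t: 4.8
tool_pos: [0.4529, -0.2224, 0.2355]
orientation: [-2.6, -1.75, 0.005]
force: [-0.5, -0.9, 0.1]
opening: 0.0463
```

```bash
cat > ov.py <<'E'
from h import *
from plant import optics
import sys
def over(tag,L,S,pts,crop=None,f=2):
    c=optics.read_camera("wrist"); k=cam(c); im=c["color"][:,:,::-1].copy()
    cv2.imwrite(f"pics/{tag}_raw.png",im)
    x0,y0,w,h=crop or (0,0,560,420)
    im=cv2.resize(im[y0:y0+h,x0:x0+w],None,fx=f,fy=f,interpolation=cv2.INTER_CUBIC)
    for p in pts:
        u=(proj(k,L+S@p)[0]-[x0,y0]+.5)*f; cv2.circle(im,(int(u[0]),int(u[1])),2,(0,255,0),-1)
    cv2.imwrite(f"pics/{tag}.png",im); return k
E
python3 - <<'E'
from ov import *
S=slope(np.radians(67.7)); seat=np.array([.4753,-.187,.1427]); L=seat+S@[-.05,0,.018]
G=L+S@[0,0,.027]; to(G+[0,0,-.019],-.389)
pts=[[.017*np.cos(a),.017*np.sin(a),0] for a in np.linspace(0,6.28,30)]+[[.05,0,-.018],[.078,0,-.018],[.078,.0055,-.018],[.078,-.0055,-.018]]+[[a,b,z] for a in (-.004,.004) for b in (-.012,.012) for z in (.01,.036)]
k=over("w2",L,S,pts,(150,60,270,300),2)
E
```

```text
t 4.8 tcp [ 0.4529 -0.2224  0.2355] yawY -0.386 zax [-0.007  0.004 -1.   ] F [-0.47 -0.85  0.1 ] M [-0.03  0.15  0.05] open 46.3 q [-0.56 -0.13  1.72  0.    1.56 -0.17]
shift mm [-22.9   8.   91. ] turn 0.003
```

View pics/w2.png

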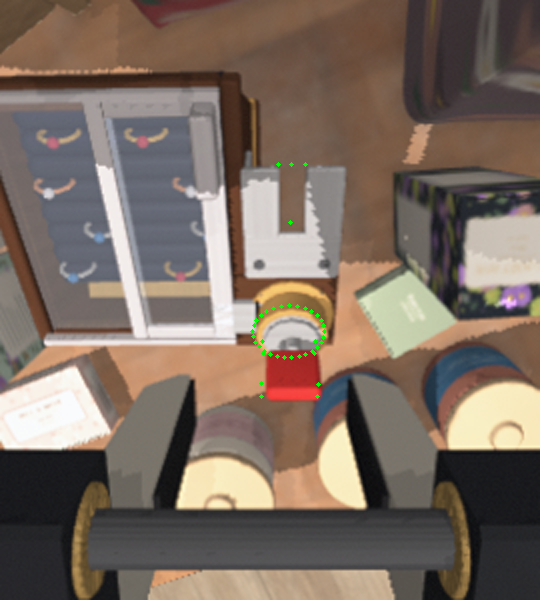

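```bash
cat > fit.py <<'E'
from h import *
import pickle
from plant import optics
C=pickle.load(open("cams.pkl","rb")); C["w"]=cam(optics.read_camera("wrist"))
sc=lambda u,v:("scene",np.array([u/6+215-.4,v/6+115-.4]))
sd=lambda u,v:("side",np.array([u/6.5+245-.4,v/6.5+210-.4]))
w=lambda u,v:("w",np.array([u/2+150-.25,v/2+60-.25]))
obs=[]
def add(key,*o):
    for c,uv in o: obs.append((key,c,uv))
add("se+",sc(490,250),sd(208,300),w(280,233)); add("se-",sc(527,245),sd(175,312),w(305,233))
add("mi+",sc(470,152),w(280,168)); add("mi-",sc(517,148),sd(208,377),w(307,168))
add("mo+",sc(428,155),sd(287,350),w(243,170)); add("mo-",sc(570,147),sd(158,395),w(346,167))
add("lo+",sc(447,328),sd(222,228),w(246,276)); add("lo-",sc(592,318),sd(95,282))
add("rf+",w(267,399),sd(138,60)); add("rf-",w(320,399),sd(67,83))
add("rb+",w(268,388),sc(503,313-6)); add("rb-",w(319,388),sc(590,305-3))
def mdl(p):
    L=p[:3];S=slope(p[3]);xe,wd,xb=p[4:7]
    M={}
    for s,n in ((1,"+"),(-1,"-")):
        M["se"+n]=[.05+xe,s*.0055,-.018];M["mi"+n]=[.078,s*.0055,-.018];M["mo"+n]=[.078,s*wd,-.018];M["lo"+n]=[xb,s*wd,-.018]
        M["rf"+n]=[-.004,s*.012,.036];M["rb"+n]=[.004,s*.012,.036]
    return {k:L+S@v for k,v in M.items()}
def res(p):
    M=mdl(p); off=dict(scene=p[7:9],side=p[9:11],w=p[11:13]); r=[]
    for k,c,uv in obs: r+=list((proj(C[c],M[k])[0]+off[c]-uv)/ (2 if c=="w" else 1))
    return np.array(r+list(p[7:13]/1.0))
p0=np.r_[.455,-.236,.1387,1.18,-.004,.02,.024,np.zeros(6)]
r=least_squares(res,p0,loss="soft_l1",x_scale=np.r_[[.01]*3,.1,[.01]*3,[1]*6])
print("L",r.x[:3].round(4),"yaw",np.degrees(r.x[3]).round(2),"xe,wd,xb",r.x[4:7].round(4),"off",r.x[7:].round(2))
for (k,c,uv),e in zip(obs,r.fun.reshape(-1,2)): print(k,c,e.round(2),end="; ")
E
python3 fit.py
```

```text
L [ 0.4567 -0.2388  0.1403] yaw 67.91 xe,wd,xb [-0.003   0.0207  0.0228] off [-0.87  0.21  1.61  0.51  0.75  0.42]
se+ scene [ 0.16 -0.22]; se+ side [-0.44 -0.25]; se+ w [-0.09 -0.28]; se- scene [0.42 0.1 ]; se- side [-0.67 -0.07]; se- w [-0.21 -0.28]; mi+ scene [ 1.29 -0.1 ]; mi+ w [0.03 0.26]; mi- scene [-0.19  0.07]; mi- side [-0.18  0.09]; mi- w [-0.09  0.27]; mo+ scene [-0.49  0.09]; mo+ side [ 0.63 -0.79]; mo+ w [ 0.14 -0.23]; mo- scene [-0.28 -0.44]; mo- side [-0.09  0.27]; mo- w [-0.7   0.52]; lo+ scene [0.08 0.48]; lo+ side [0.31 0.71]; lo+ w [ 0.35 -0.34]; lo- scene [0.33 0.13]; lo- side [ 0.3  -0.22]; rf+ w [-0.54 -0.02]; rf+ side [-0.14 -0.45]; rf- w [-0.04 -0.01]; rf- side [-0.76  0.18]; rb+ w [-0.84 -0.34]; rb+ scene [-0.41  0.04]; rb- w [ 0.45 -0.33]; rb- scene [ 0.21 -0.37];
```

```bash
cat >> h.py <<'E'
YAW=np.radians(67.8); S=slope(YAW); L=np.array([.4563,-.2382,.1397])
def target(x,y,z,yaw=None,t=None):  # grasp point at lock-frame mm
    to(L+S@(np.array([x,y,z])/1000)+[0,0,-.019],yaw)
E
python3 -c "
from h import *; target(0,0,27,-.387)"
```

```text
t 4.9 tcp [ 0.4553 -0.2237  0.241 ] yawY -0.386 zax [ 0. -0. -1.] F [ 0.92 -0.62  0.45] M [-0.06  0.09  0.02] open 46.6 q [-0.56 -0.13  1.71  0.    1.56 -0.17]
shift mm [-24.1   6.4  95.7] turn 0.001
```

Request:
{"op": "send_rows", "data": {
  "targets": [
    [0,[-24,6,15],0],
    [0,[0,0,25],0],
    [0,[0,0,25],0],
    [0,[0,0,20],0],
    [0,[0,0,10],0],
    [0,[0,0,0],0]
  ],
  "newtons": 4
}}

```text
t: 5.5
tool_pos: [0.452, -0.2484, 0.1458]
orientation: [2.606, 1.754, 0.0]
force: [0.0, 0.9, 0.6]
opening: 0.0464
```

```bash
python3 - <<'E'
from ov import *
target(0,0,27,-.387)
pts=[[a,b,z] for a in (-.004,.004) for b in (-.012,.012) for z in (.01,.036)]
over("w3",L,S,pts,(150,60,270,300),2)
c=optics.read_camera("scene"); cv2.imwrite("pics/s3.png",cv2.resize(c["color"][100:230,200:360,::-1],None,fx=4.5,fy=4.5,interpolation=cv2.INTER_CUBIC))
E
```

```text
t 5.5 tcp [ 0.452  -0.2484  0.1458] yawY -0.386 zax [ 0. -0. -1.] F [0.04 0.92 0.58] M [-0.07  0.1  -0.04] open 46.4 q [-0.6  -0.05  1.81 -0.    1.38 -0.22]
shift mm [0.  0.1 0.4] turn 0.001
```

View pics/w3.png

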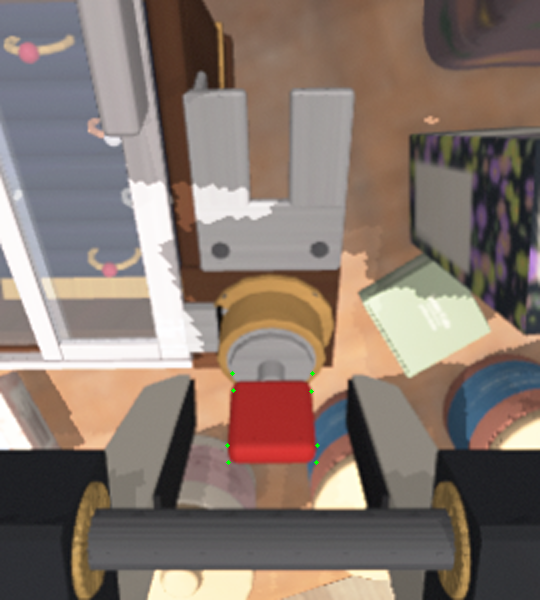

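View pics/s3.png

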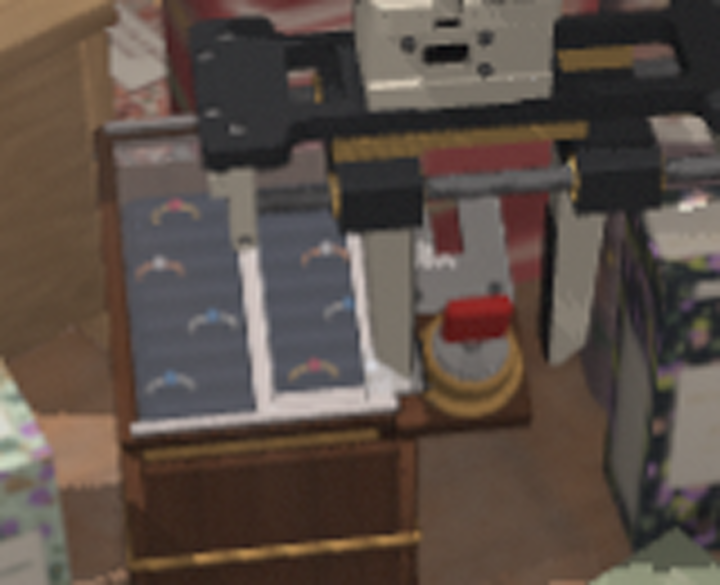

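Request:
{"op": "send_rows", "data": {
  "targets": [
    [-1,[0,0,0],0],
    [-1,[0,0,0],0],
    [-1,[0,0,0],0],
    [-1,[0,0,0],0],
    [-1,[0,0,0],0],
    [-1,[0,0,0],0]
  ],
  "newtons": 4
}}

```text
t: 6.2
tool_pos: [0.452, -0.2486, 0.1458]
orientation: [2.606, 1.754, 0.001]
force: [0.3, -0.8, 3.7]
opening: 0.0244
```

```bash
python3 -c "
from h import *; target(0,0,27,-.387)"
```

```text
t 6.2 tcp [ 0.452  -0.2486  0.1458] yawY -0.386 zax [ 0.001 -0.001 -1.   ] F [ 0.31 -0.83  3.71] M [-0.12  0.12  0.03] open 24.4 q [-0.6  -0.05  1.81 -0.    1.38 -0.22]
shift mm [0.2 0.1 0.4] turn 0.001
```

Request:
{"op": "send_rows", "data": {
  "targets": [
    [-1,[0,0,0],-0.1],
    [-1,[0,0,0],-0.1],
    [-1,[0,0,0],-0.1],
    [-1,[0,0,0],0],
    [-1,[0,0,0],0]
  ],
  "newtons": 5
}}

```text
t: 6.7
tool_pos: [0.4524, -0.2489, 0.1459]
orientation: [2.317, 2.119, 0.001]
force: [3.7, -2.9, 3.3]
opening: 0.0252
```

```bash
python3 - <<'E'
from ov import *
target(0,0,27)
over("w4",L,S,[],(180,150,200,220),3)
E
```

```text
t 6.7 tcp [ 0.4524 -0.2489  0.1459] yawY -0.089 zax [ 0.002 -0.001 -1.   ] F [ 3.66 -2.88  3.27] M [-0.57 -0.69 -0.12] open 25.2 q [-0.6  -0.05  1.81  0.    1.38 -0.51]
shift mm [ 0.5 -0.3  0.6] turn None
```

View pics/w4.png

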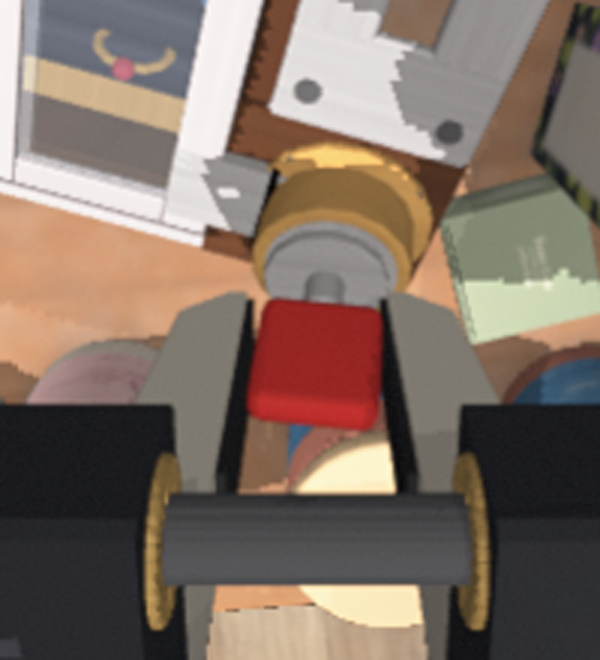

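Request:
{"op": "send_rows", "data": {
  "targets": [
    [-1,[-0.8,-0.2,-1.8],0],
    [-1,[-0.8,-0.3,-1.8],0],
    [-1,[0,0,0],0]
  ]
}}

```text
t: 7.05
tool_pos: [0.4506, -0.2493, 0.1482]
orientation: [-2.314, -2.122, -0.0]
force: [4.4, 0.6, -2.4]
opening: 0.0262
```

```bash
python3 - <<'E'
from ov import *
target(0,0,27)
over("w5",L,S,[],(180,150,200,220),3)
c=optics.read_camera("scene"); cv2.imwrite("pics/s5.png",cv2.resize(c["color"][145:205,280:340,::-1],None,fx=9,fy=9,interpolation=cv2.INTER_CUBIC))
E
```

```text
t 7.05 tcp [ 0.4506 -0.2493  0.1482] yawY -0.086 zax [-0.001  0.001 -1.   ] F [ 4.4   0.6  -2.36] M [-0.03 -0.7  -0.06] open 26.2 q [-0.61 -0.05  1.81  0.    1.39 -0.52]
shift mm [1.1 1.4 2.9] turn None
```

View pics/w5.png

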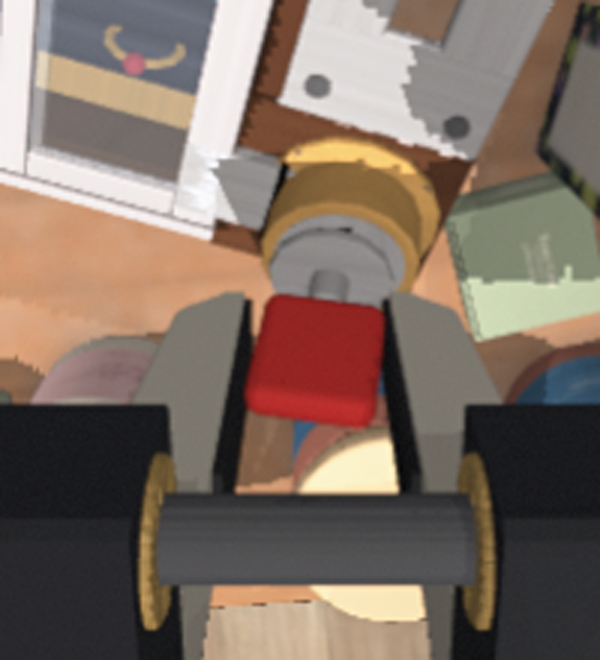

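View pics/s5.png

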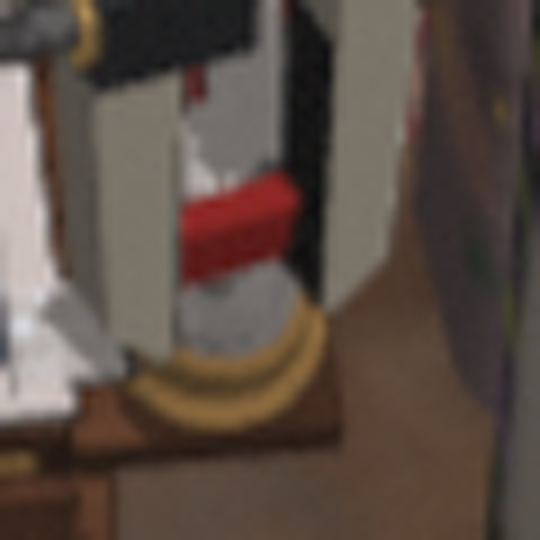

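Request:
{"op": "send_rows", "data": {
  "targets": [
    [-1,[0.8,0.2,1.8],0],
    [-1,[0.4,0.2,0.9],-0.1],
    [-1,[0,0,0],-0.1],
    [-1,[0,0,0],0],
    [-1,[-0.5,-0.3,-1.3],0],
    [-1,[-0.6,-0.4,-1.4],0],
    [-1,[0,0,0],0]
  ]
}}

```text
t: 7.85
tool_pos: [0.4507, -0.2497, 0.1486]
orientation: [-2.092, -2.342, -0.0]
force: [3.4, 0.5, -0.9]
opening: 0.0279
```

```bash
python3 - <<'E'
from ov import *
target(0,0,27)
over("w6",L,S,[],(180,150,200,220),3)
E
```

```text
t 7.85 tcp [ 0.4507 -0.2497  0.1486] yawY 0.113 zax [-0.001  0.    -1.   ] F [ 3.44  0.48 -0.92] M [ 0.03 -0.78 -0.06] open 27.9 q [-0.61 -0.05  1.81  0.    1.39 -0.72]
shift mm [1.1 1.6 3.2] turn None
```

View pics/w6.png

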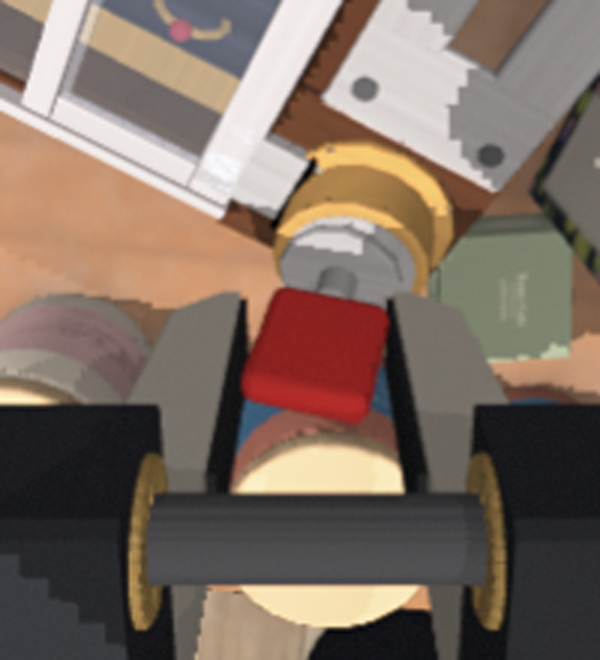

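Request:
{"op": "send_rows", "data": {
  "targets": [
    [-1,[-0.6,-0.3,-1.5],0],
    [-1,[-0.6,-0.3,-1.5],0],
    [-1,[0,0,0],0]
  ]
}}

```text
t: 8.2
tool_pos: [0.4503, -0.2513, 0.152]
orientation: [-2.091, -2.344, 0.001]
force: [3.0, -0.5, -1.7]
opening: 0.0281
```

```bash
python3 - <<'E'
from ov import *
target(0,0,27)
over("w7",L,S,[],(180,150,200,220),3)
c=optics.read_camera("scene"); cv2.imwrite("pics/s7.png",cv2.resize(c["color"][145:205,280:340,::-1],None,fx=9,fy=9,interpolation=cv2.INTER_CUBIC))
E
```

```text
t 8.2 tcp [ 0.4503 -0.2513  0.152 ] yawY 0.114 zax [-0. -0. -1.] F [ 2.97 -0.51 -1.73] M [ 0.03 -0.47 -0.09] open 28.1 q [-0.61 -0.06  1.8  -0.    1.4  -0.72]
shift mm [2.7 2.2 6.6] turn None
```

View pics/w7.png

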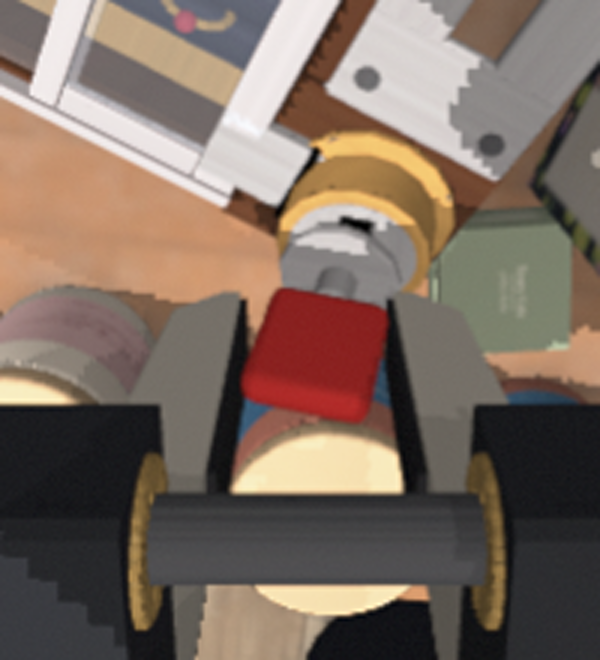

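View pics/s7.png

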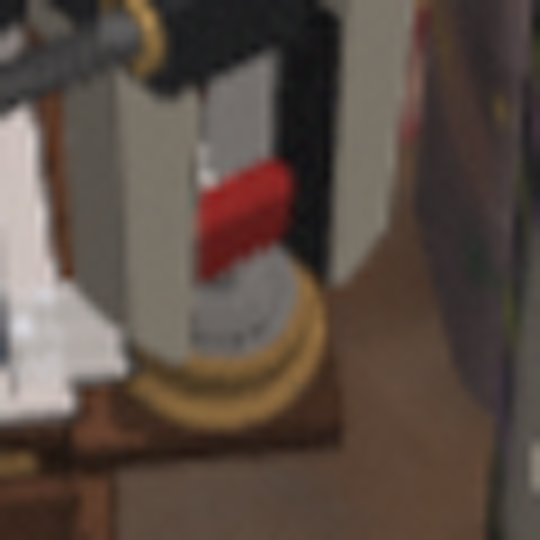

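Request:
{"op": "send_rows", "data": {
  "targets": [
    [-1,[-0.6,-0.3,-1.6],0],
    [-1,[-0.6,-0.3,-1.6],0],
    [-1,[-0.6,-0.3,-1.6],0],
    [-1,[-0.6,-0.3,-1.6],0],
    [-1,[0,0,0],0]
  ]
}}

```text
t: 8.8
tool_pos: [0.4494, -0.2539, 0.1586]
orientation: [2.091, 2.344, -0.001]
force: [1.1, -1.0, -0.5]
opening: 0.028
```

```bash
python3 - <<'E'
from ov import *
target(0,0,41)
over("w8",L,S,[],(180,150,200,220),3)
c=optics.read_camera("scene"); cv2.imwrite("pics/s8.png",cv2.resize(c["color"][145:205,280:340,::-1],None,fx=9,fy=9,interpolation=cv2.INTER_CUBIC))
E
```

```text
t 8.8 tcp [ 0.4494 -0.2539  0.1586] yawY 0.114 zax [-0. -0. -1.] F [ 1.08 -0.96 -0.5 ] M [-0.06 -0.11 -0.02] open 28.0 q [-0.61 -0.06  1.79 -0.    1.41 -0.73]
shift mm [0.2 0.6 0.4] turn None
```

View pics/w8.png

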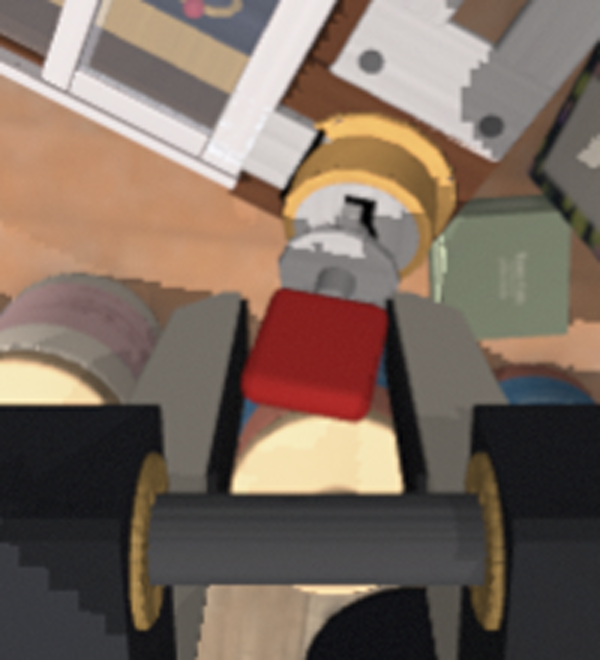

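View pics/s8.png

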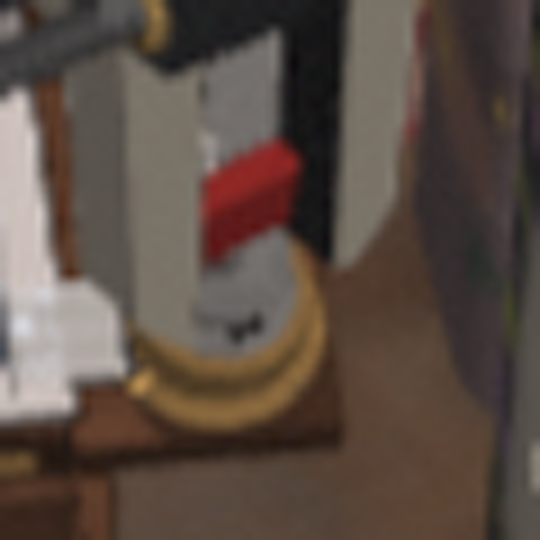

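Request:
{"op": "send_rows", "data": {
  "targets": [
    [-1,[-0.6,-0.3,-1.5],0],
    [-1,[-0.5,-0.3,-1.2],0],
    [-1,[0,0,0],-0.08],
    [-1,[0,0,0],-0.08],
    [-1,[0,0,0],-0.08],
    [-1,[0,0,0],-0.08],
    [-1,[0,0,0],-0.08],
    [-1,[0,0,0],-0.08],
    [-1,[0,0,0],0]
  ]
}}

```text
t: 9.8
tool_pos: [0.4502, -0.255, 0.162]
orientation: [1.471, 2.773, 0.001]
force: [4.2, 1.2, 4.2]
opening: 0.0307
```

```bash
python3 - <<'E'
from ov import *
target(0,0,44)
over("w9",L,S,[],(180,150,200,220),3)
c=optics.read_camera("scene"); cv2.imwrite("pics/s9.png",cv2.resize(c["color"][145:205,280:340,::-1],None,fx=9,fy=9,interpolation=cv2.INTER_CUBIC))
E
```

```text
t 9.8 tcp [ 0.4502 -0.255   0.162 ] yawY 0.595 zax [ 0.003 -0.001 -1.   ] F [4.23 1.17 4.24] M [ 0.14 -0.8  -0.09] open 30.7 q [-0.62 -0.06  1.79  0.    1.41 -1.21]
shift mm [ 0.6 -0.4  1.1] turn None
```

View pics/w9.png

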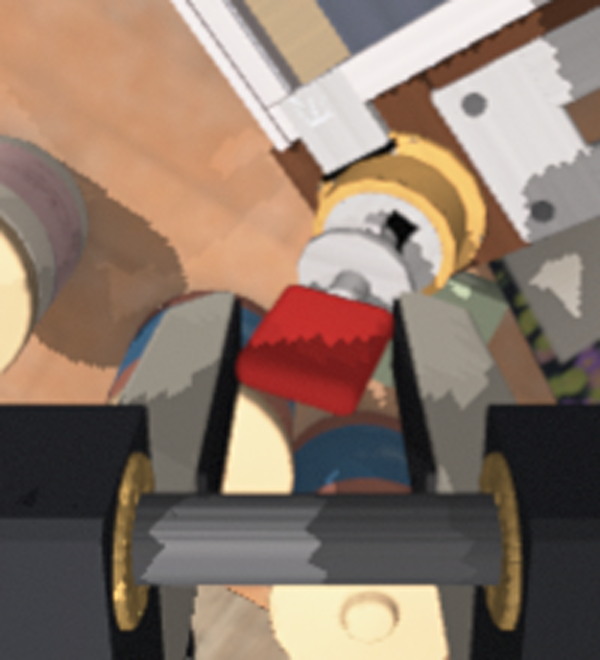

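View pics/s9.png

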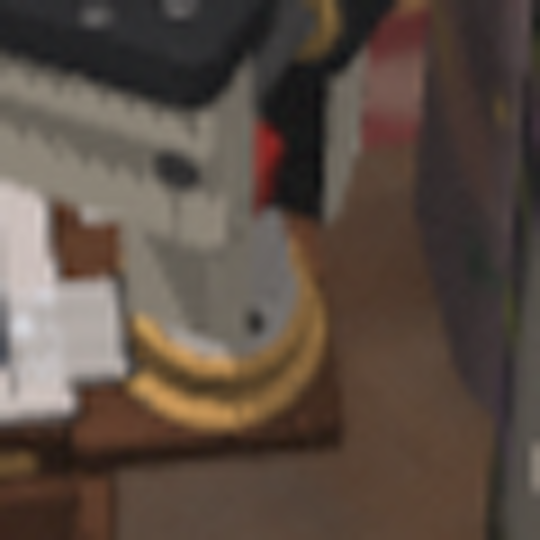

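Request:
{"op": "send_rows", "data": {
  "targets": [
    [-1,[0.4,0.6,1.8],0],
    [-1,[0,0,0],0],
    [-0.2,[0,0,0],0],
    [-0.1,[0,0,0],0],
    [0.05,[0,0,0],0],
    [0.05,[0,0,0],0],
    [0.05,[0,0,0],0]
  ]
}}

```text
t: 10.6
tool_pos: [0.4491, -0.2541, 0.1589]
orientation: [-1.474, -2.774, 0.0]
force: [-0.5, 0.0, 0.2]
opening: 0.0486
```

```bash
python3 - <<'E'
from ov import *
target(0,0,44)
over("w10",L,S,[],(180,150,200,220),3)
c=optics.read_camera("scene"); cv2.imwrite("pics/s10.png",cv2.resize(c["color"][145:205,280:340,::-1],None,fx=9,fy=9,interpolation=cv2.INTER_CUBIC))
E
```

```text
t 10.6 tcp [ 0.4491 -0.2541  0.1589] yawY 0.594 zax [-0.001  0.    -1.   ] F [-0.47  0.03  0.25] M [-0.07  0.04 -0.01] open 48.6 q [-0.61 -0.06  1.79 -0.    1.41 -1.21]
shift mm [-0.8 -0.1 -2. ] turn None
```

View pics/w10.png

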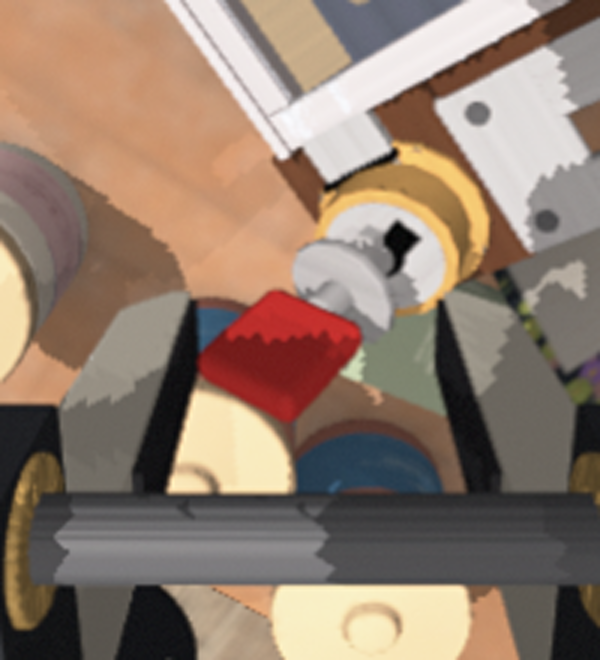

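View pics/s10.png

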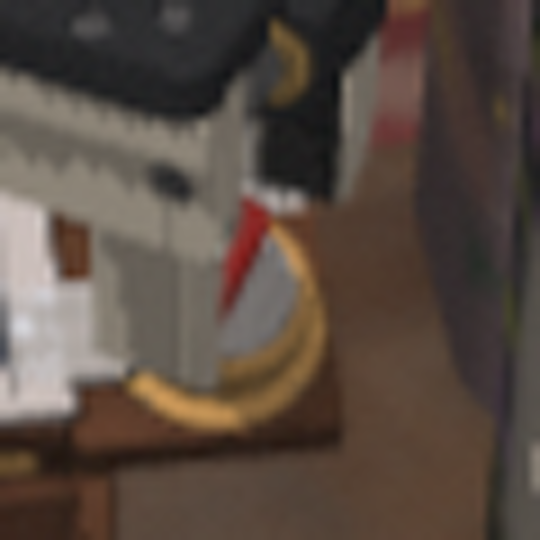

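Request:
{"op": "send_rows", "data": {
  "targets": [
    [0,[0,0,-25],0],
    [0,[0,0,-25],0],
    [0,[0,0,0],0.14],
    [0,[0,0,0],0.14],
    [0,[0,0,0],0.14],
    [0,[0,0,0],0.14],
    [0,[0,0,0],0.14],
    [0,[0,0,0],0.14],
    [0,[0,0,0],0.14],
    [0,[0,0,0],0.14],
    [0,[0,0,0],0.14],
    [0,[0,0,0],0.14]
  ]
}}

```text
t: 11.9
tool_pos: [0.4494, -0.2541, 0.2092]
orientation: [2.918, 1.164, -0.0]
force: [-0.0, -0.1, -0.0]
opening: 0.0463
```

Request:
{"op": "send_rows", "data": {
  "targets": [
    [0,[0,0,0],0.11],
    [-0.1,[0,0,0],0]
  ]
}}

```text
t: 12.1
tool_pos: [0.4494, -0.2542, 0.2091]
orientation: [2.976, 1.008, -0.0]
force: [-0.3, -0.6, -0.1]
opening: 0.0431
```

```bash
python3 - <<'E'
from ov import *
target(0,0,38)
pts=[]
over("w11",L,S,pts,(180,130,200,220),3)
for n,b in (("scene",(270,140)),("side",(235,200))):
    c=optics.read_camera(n); x,y=b; cv2.imwrite(f"pics/{n}11.png",cv2.resize(c["color"][y:y+70,x:x+70,::-1],None,fx=8,fy=8,interpolation=cv2.INTER_CUBIC))
E
```

```text
t 12.1 tcp [ 0.4494 -0.2542  0.2091] yawY -0.918 zax [-0. -0. -1.] F [-0.31 -0.59 -0.13] M [-0.05  0.11 -0.  ] open 43.1 q [-0.61 -0.09  1.73 -0.    1.5   0.3 ]
shift mm [ 1.8 -0.6 53.7] turn None
```

View pics/w11.png

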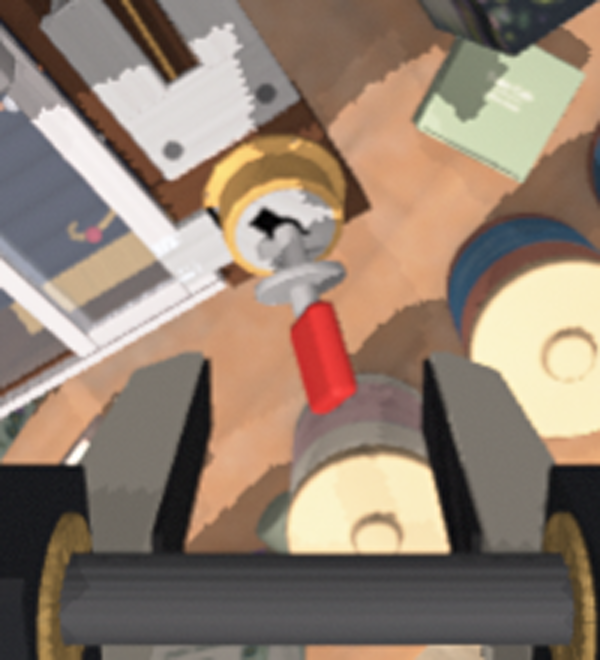

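View pics/scene11.png

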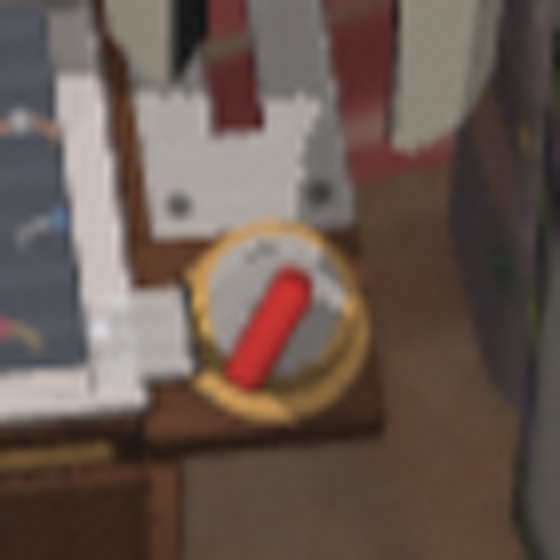

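View pics/side11.png

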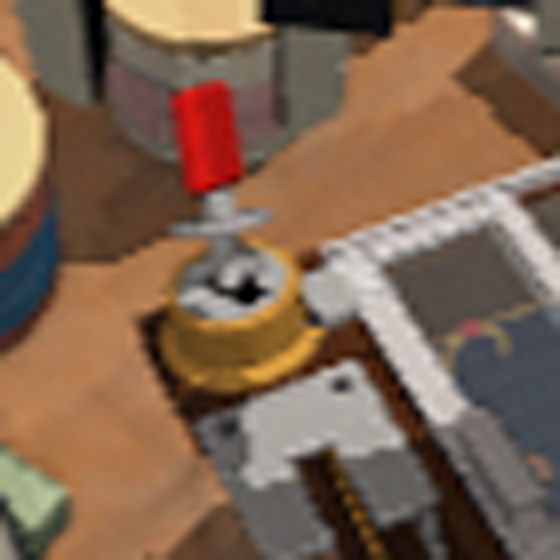

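```bash
cat >> h.py <<'E'
def red(n,box=None):
    from plant import optics
    c=optics.read_camera(n); im=c["color"].astype(int); m=(im[...,0]>110)&(im[...,1]<70)&(im[...,2]<70)
    m=m.astype(np.uint8); 
    if box: z=np.zeros_like(m); x,y,w,h=box; z[y:y+h,x:x+w]=1; m=m*z
    k,lab,stt,cen=cv2.connectedComponentsWithStats(m)
    return cam(c),m,lab,stt,cen
E
python3 - <<'E'
from h import *
obs=[]
for n,b in (("scene",(280,150,60,60)),("side",(240,200,50,50)),("wrist",(270,220,40,50))):
    k,m,lab,stt,cen=red(n,b); i=1+np.argmax(stt[1:,4]); print(n,stt[i],cen[i].round(1))
    rect=cv2.minAreaRect(np.argwhere(lab==i)[:,::-1].astype(np.float32)); print(rect)
    obs.append((k,np.array(rect[0])))
X,e=tri(obs);print(X.round(4),round(e,2), "lockframe mm",(S.T@(X-L)*1e3).round(1)); 
for pair in ((0,1),(0,2),(1,2)):
    Y,e=tri([obs[i] for i in pair]); print((S.T@(Y-L)*1e3).round(1),round(e,2))
to(X+[0,0,-.019+.0])
E
```

```text
scene [298 174  11  15  79] [303.3 180.9]
((303.2793884277344, 180.8676300048828), (5.144957542419434, 15.60637092590332), 30.963756561279297)
side [256 210  10  14 100] [260.4 216.5]
((260.4999694824219, 216.50001525878906), (12.987520217895508, 7.726752281188965), 80.53767395019531)
wrist [277 230  22  38 514] [287.  248.8]
((287.1535339355469, 248.3257598876953), (36.00835418701172, 16.61924171447754), 75.0685806274414)
[ 0.4385 -0.2642  0.1593] 0.65 lockframe mm [-20.1   6.7  30.5]
[-20.1   7.4  30.9] 0.35
[-20.1   6.5  30.5] 0.26
[-22.3   7.2  28.4] 0.55
t 12.4 tcp [ 0.4494 -0.2542  0.2091] yawY -0.914 zax [ 0. -0. -1.] F [-0.64  0.59  1.23] M [-0.1   0.13  0.04] open 41.7 q [-0.61 -0.09  1.73  0.    1.5   0.3 ]
shift mm [-14.8   1.3  68.8] turn None
```

```bash
python3 - <<'E'
from h import *
s,Rm=st()
d=np.array([-20,6.7,41.5]);d/=np.linalg.norm(d); print("axis world",(S@d).round(3),"tool",(Rm.T@S@d).round(3))
from plant import optics
c=optics.read_camera("wrist"); k=cam(c); im=cv2.resize(c["color"][130:350,180:380,::-1],None,fx=3,fy=3,interpolation=cv2.INTER_CUBIC)
C0=L+S@np.array([-20.1,6.7,30.5])*1.0e-3
for t in (-47,-23,-13,0,13):
    u=(proj(k,C0+S@d*t/1e3)[0]-[180,130]+.5)*3; cv2.circle(im,(int(u[0]),int(u[1])),3,(0,255,0),-1)
cv2.imwrite("pics/w12.png",im)
E
```

```text
t 12.4 tcp [ 0.4494 -0.2542  0.2091] yawY -0.914 zax [ 0. -0. -1.] F [-0.64  0.59  1.23] M [-0.1   0.13  0.04] open 41.7 q [-0.61 -0.09  1.73  0.    1.5   0.3 ]
axis world [-0.419 -0.645  0.639] tool [-0.726  0.256 -0.639]
```

View pics/w12.png

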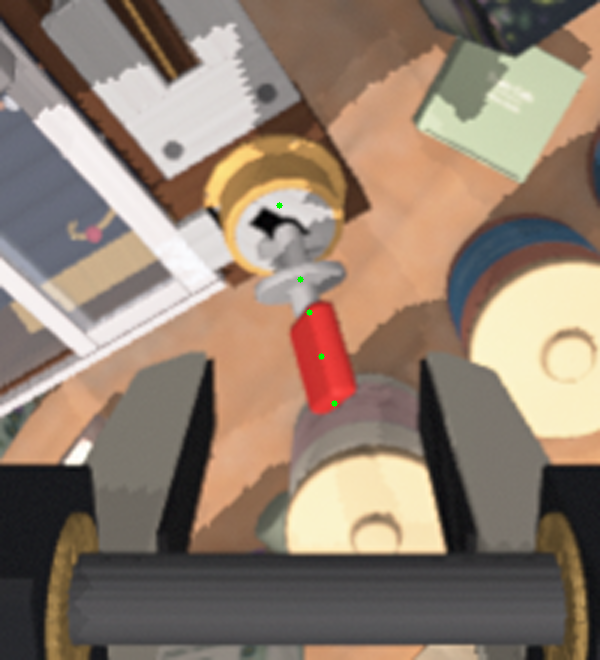

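Request:
{"op": "send_rows", "data": {
  "targets": [
    [-0.1,[-15,1.5,15],0],
    [-0.1,[0,0,25],0],
    [-0.1,[0,0,15],0],
    [-0.1,[0,0,4],0],
    [-0.1,[0,0,0],0]
  ],
  "newtons": 3
}}

```text
t: 12.95
tool_pos: [0.4381, -0.2641, 0.1496]
orientation: [-2.973, -1.011, 0.001]
force: [-0.5, -0.0, -0.3]
opening: 0.0421
```

```bash
python3 - <<'E'
from ov import *
target(-20.1,6.7,30.5)
over("w13",L,S,[],(180,130,200,220),3)
E
```

```text
t 12.95 tcp [ 0.4381 -0.2641  0.1496] yawY -0.916 zax [-0.001  0.001 -1.   ] F [-0.51 -0.   -0.31] M [-0.07  0.14  0.03] open 42.1 q [-0.64 -0.07  1.82  0.    1.39  0.27]
shift mm [0.2 0.3 9.2] turn None
```

View pics/w13.png

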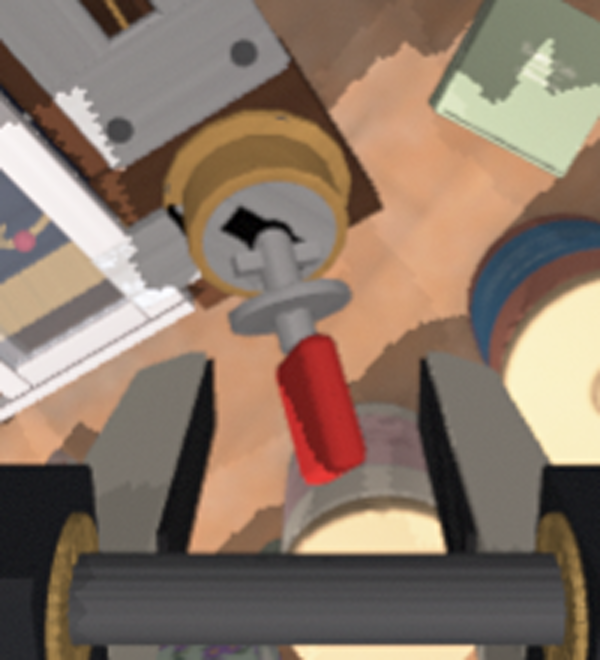

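Request:
{"op": "send_rows", "data": {
  "targets": [
    [-1,[0,0,0],0],
    [-1,[0,0,0],0],
    [-1,[0,0,0],0],
    [-1,[0,0,0],0],
    [-1,[0,0,0],0],
    [-1,[0,0,0],0],
    [-1,[0,0,0],0],
    [-1,[0,0,0],0]
  ],
  "newtons": 3
}}

```text
t: 13.8
tool_pos: [0.4383, -0.2646, 0.1502]
orientation: [2.975, 1.01, -0.0]
force: [-2.0, -0.8, 1.8]
opening: 0.0142
```

```bash
python3 - <<'E'
from ov import *
target(0,0,34.5)
over("w14",L,S,[],(180,130,200,220),3)
E
```

```text
t 13.8 tcp [ 0.4383 -0.2646  0.1502] yawY -0.916 zax [-0. -0. -1.] F [-2.   -0.79  1.84] M [-0.1   0.46  0.07] open 14.2 q [-0.64 -0.07  1.81 -0.    1.39  0.27]
shift mm [18.2 -2.9 -2. ] turn None
```

View pics/w14.png

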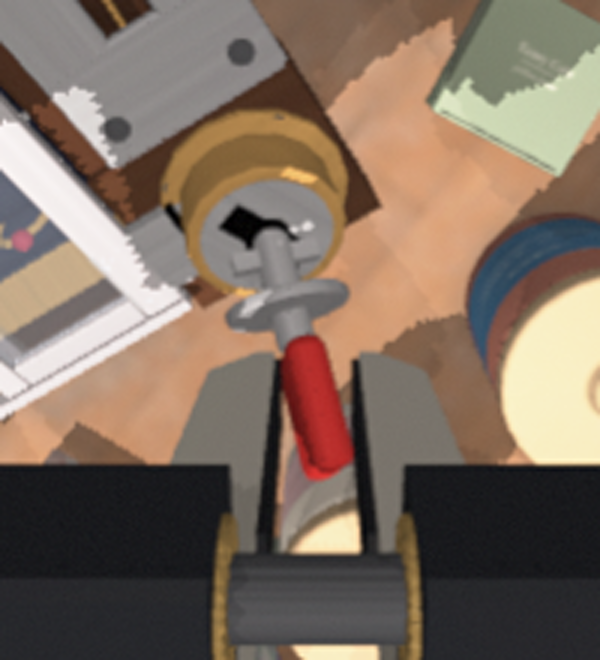

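Request:
{"op": "send_rows", "data": {
  "targets": [
    [-1,[3,-0.5,-3],0],
    [-1,[3,-0.5,-3],0],
    [-1,[3,-0.5,-2],0],
    [-1,[3,-0.5,-2],0],
    [-1,[3,-0.5,-1],0],
    [-1,[3,-0.5,-1],0],
    [-1,[0,0,0],0]
  ],
  "newtons": 3
}}

```text
t: 14.55
tool_pos: [0.4512, -0.2507, 0.1622]
orientation: [-2.974, -1.011, -0.0]
force: [-1.6, 1.0, 0.1]
opening: 0.0118
```

```bash
python3 - <<'E'
from ov import *
target(0,0,34.5)
over("w15",L,S,[],(180,130,200,220),3)
for n,b in (("scene",(270,140)),("side",(235,200))):
    c=optics.read_camera(n); x,y=b; cv2.imwrite(f"pics/{n}15.png",cv2.resize(c["color"][y:y+70,x:x+70,::-1],None,fx=8,fy=8,interpolation=cv2.INTER_CUBIC))
E
```

```text
t 14.55 tcp [ 0.4512 -0.2507  0.1622] yawY -0.916 zax [ 0.  0. -1.] F [-1.57  1.05  0.14] M [-0.01  0.52  0.05] open 11.8 q [-0.61 -0.06  1.79  0.    1.41  0.31]
shift mm [-0.4  0.3 10. ] turn None
```

View pics/w15.png

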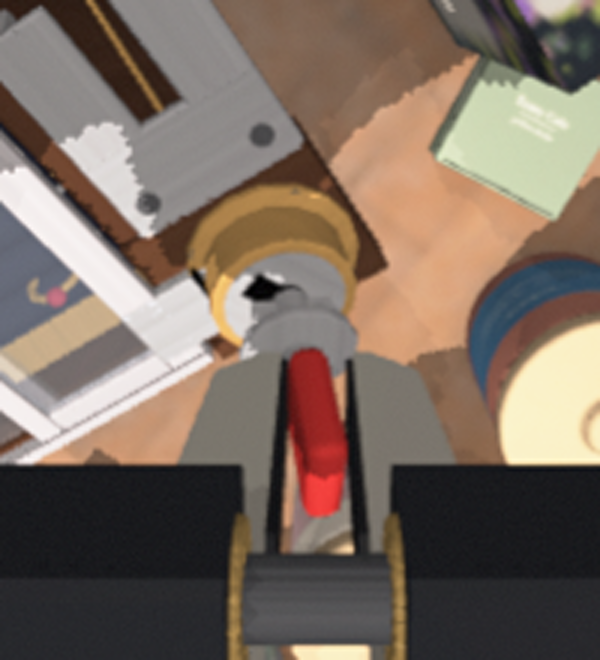

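View pics/side15.png

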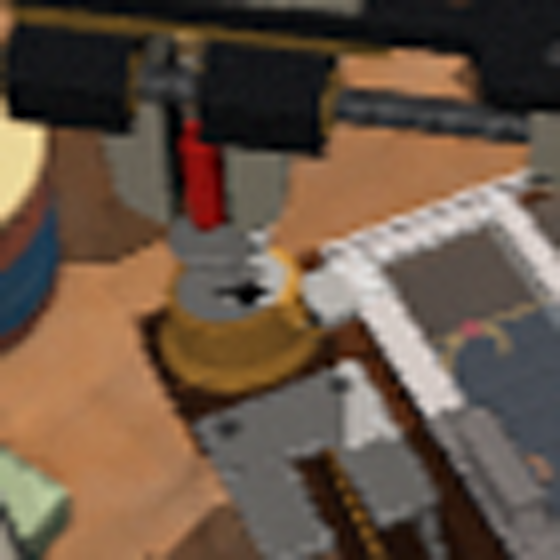

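Request:
{"op": "send_rows", "data": {
  "targets": [
    [-1,[0,0,0],-0.09],
    [-1,[0,0,0],-0.09],
    [-1,[0,0,0],-0.09],
    [-1,[0,0,0],-0.09],
    [-1,[0,0,0],-0.09],
    [-1,[0,0,0],-0.08],
    [-1,[0,0,0],0]
  ],
  "newtons": 4
}}

```text
t: 15.4
tool_pos: [0.4511, -0.2513, 0.1622]
orientation: [2.605, 1.755, 0.001]
force: [-0.0, 0.1, -0.1]
opening: 0.0077
```

```bash
python3 - <<'E'
from ov import *
target(0,0,34.5,-.387)
over("w16",L,S,[],(180,130,200,220),3)
for n,b in (("scene",(270,140)),("side",(235,200))):
    c=optics.read_camera(n); x,y=b; cv2.imwrite(f"pics/{n}16.png",cv2.resize(c["color"][y:y+70,x:x+70,::-1],None,fx=8,fy=8,interpolation=cv2.INTER_CUBIC))
E
```

```text
t 15.4 tcp [ 0.4511 -0.2513  0.1622] yawY -0.385 zax [ 0.001 -0.    -1.   ] F [-0.02  0.13 -0.08] M [-0.04  0.18  0.06] open 7.7 q [-0.61 -0.06  1.79  0.    1.41 -0.22]
shift mm [ 0.1 -0.2 10. ] turn 0.002
```

View pics/w16.png

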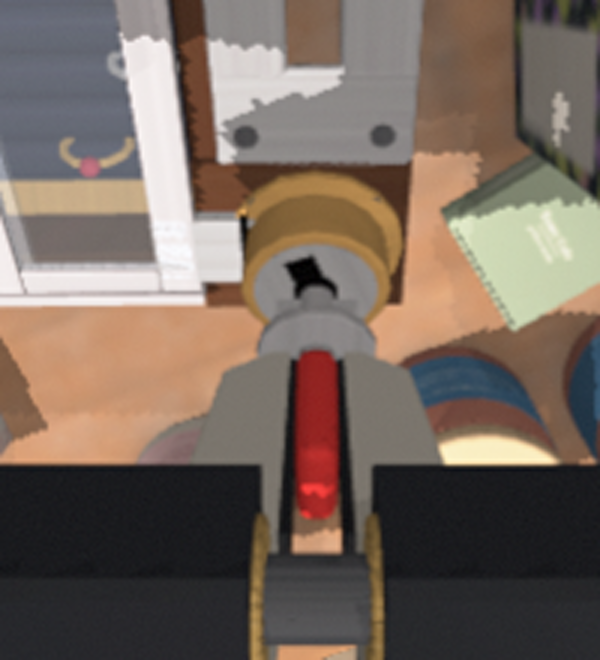

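View pics/side16.png

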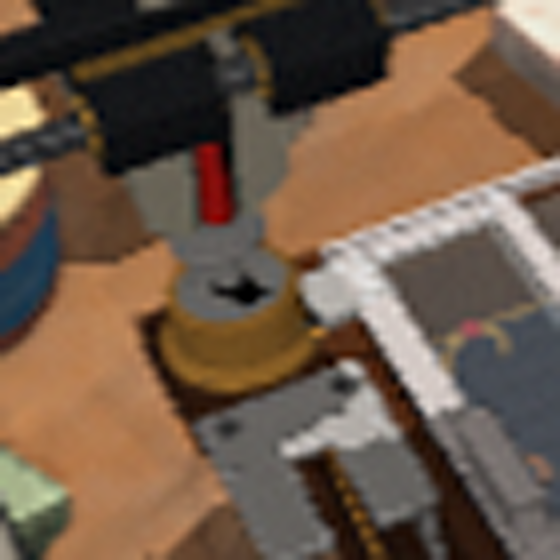

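View pics/scene16.png

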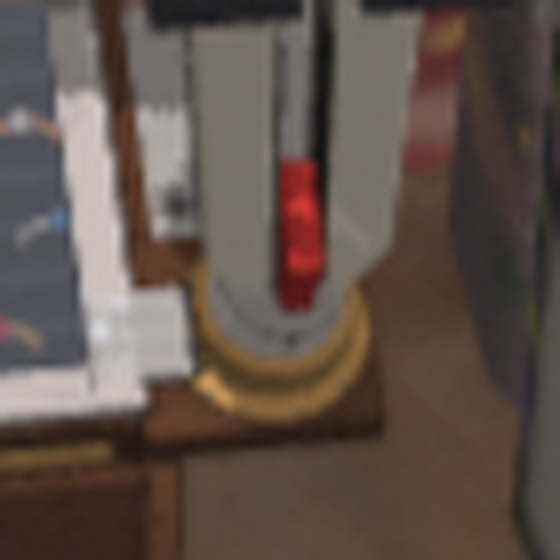

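```bash
cat >> h.py <<'E'
def pinpts(F,ax,nx):
    # F flange centre world, ax axis, nx paddle normal
    wy=np.cross(ax,nx); P=[]
    for z in (.010,.036):
        for a in (-.004,.004):
            for b in (-.012,.012): P.append(F+ax*z+nx*a+wy*b)
    for z in (0,.003):
        for t in np.linspace(0,2*np.pi,36): P.append(F+ax*z+.013*(nx*np.cos(t)+wy*np.sin(t)))
    for t in np.linspace(0,1,8): P.append(F-ax*.024*t)
    return np.array(P)
def pinover(tag,F,ax,nx,views=("wrist","scene","side"),crops={"wrist":(180,130,200,220,3),"scene":(270,140,70,70,8),"side":(235,200,70,70,8)}):
    from plant import optics
    outs=[]
    for n in views:
        c=optics.read_camera(n);k=cam(c);x,y,w,h,f=crops[n]
        im=cv2.resize(c["color"][y:y+h,x:x+w,::-1],None,fx=f,fy=f,interpolation=cv2.INTER_CUBIC)
        for u in (proj(k,pinpts(F,ax,nx))-[x,y]+.5)*f: cv2.circle(im,(int(u[0]),int(u[1])),2,(0,255,0),-1)
        outs.append(cv2.resize(im,(int(im.shape[1]*380/im.shape[0]),380)))
    cv2.imwrite(f"pics/{tag}.png",np.hstack(outs)[:, :800] if False else cv2.resize(np.hstack(outs),(0,0),fx=min(1,1200/ np.hstack(outs).shape[1]),fy=min(1,1200/np.hstack(outs).shape[1])))
E
python3 - <<'E'
from h import *
s,Rm=st(False); cen=s["tool_pos"]+[0,0,.010]
ax=S[:,2]; nx=S[:,1]
pinover("pa",cen-ax*.023,ax,nx)
print((S.T@(cen-L)*1e3).round(1), cv2.imread("pics/pa.png").shape)
E
```

```text
[ 0.4 -0.  35.4] (380, 1105, 3)
```

View pics/pa.png

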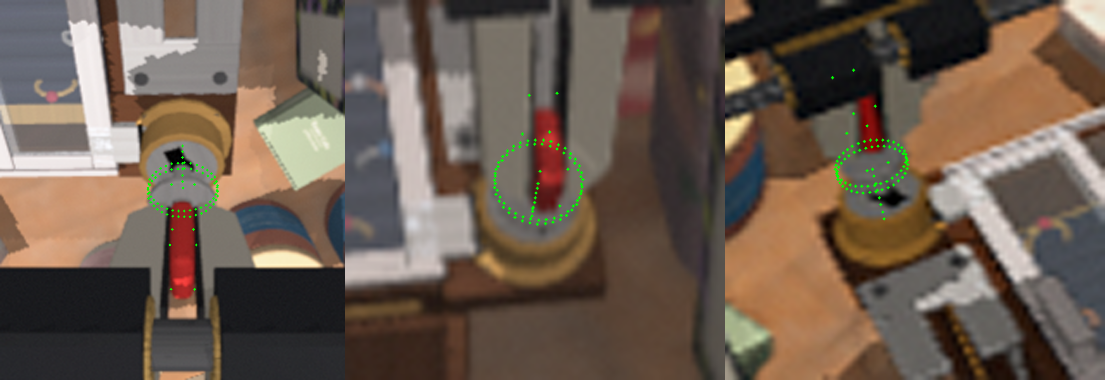

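```bash
cat >> h.py <<'E'
def leanfit(boxes,offs=True,pr=True):
    """fit paddle centre (tool x,z offsets, mm) and lean in the tool x-z plane from red row extents"""
    s,Rm=st(False); obs=[]
    for n,b in boxes.items():
        k,m,lab,stt,cen=red(n,b); r=np.argwhere(m)[:,0]
        i=1+np.argmax(stt[1:,4]); obs.append((n,k,stt[i,1]-.0,stt[i,1]+stt[i,3]-1.0+.0)); 
    o={"scene":-.33,"side":.5,"wrist":.4}
    def model(p):
        cx,cz,a=p; ax=Rm@np.array([-np.sin(a),0,-np.cos(a)]); nx=-Rm[:,1]; c=s["tool_pos"]+Rm@np.array([cx,0,cz])/1e3
        return c-ax*.023,ax,nx
    def f(p):
        F,ax,nx=model(p); P=pinpts(F,ax,nx)[:8]; r=[]
        for n,k,lo,hi in obs:
            v=proj(k,P)[:,1]; w=1/(1 if n!="wrist" else 2)
            r+=[(v.min()-lo)*w,(v.max()-hi)*w]
        return np.array(r)
    best=least_squares(f,[0,-10,.42]); 
    if pr:
        print("centre tool mm",best.x[:2].round(1),"lean deg",np.degrees(best.x[2]).round(1),"res",best.fun.round(2))
        F,ax,nx=model(best.x); print("flange lockframe",(S.T@(F-L)*1e3).round(1))
    return model(best.x)
E
python3 - <<'E'
from h import *
F,ax,nx=leanfit({"scene":(280,140,60,70),"wrist":(250,220,70,90)})
pinover("pb",F,ax,nx)
im=cv2.imread("pics/pb.png"); cv2.imwrite("pics/pb.png",cv2.resize(im,(800,275)))
E
```

```text
centre tool mm [ -3.6 -15. ] lean deg 48.2 res [-1.67  1.37  0.42  0.06]
flange lockframe [ 8.6  0.1 20.4]
```

View pics/pb.png

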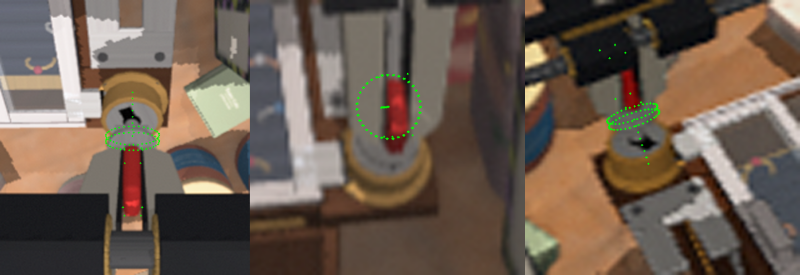

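```bash
python3 - <<'E'
from h import *
import pickle
from plant import optics
s,Rm=st()
C=pickle.load(open("cams.pkl","rb")); C["wrist"]=cam(optics.read_camera("wrist"))
off=dict(scene=np.array([-.87,.21]),side=np.array([1.6,.5]),wrist=np.array([.7,.4]))
def model(p):
    cx,cz,a=p; ax=Rm@np.array([-np.sin(a),0,-np.cos(a)]); nx=-Rm[:,1]; c=s["tool_pos"]+Rm@np.array([cx,0,cz])/1e3
    return c-ax*.023,ax,nx
im={n:cv2.imread(f"pics/{f}16{e}.png") for n,f,e in (("scene","scene",""),("side","side",""))}
def px(n,u,v):
    if n=="wrist": return np.array([u/3+180-.33,v/3+130-.33])
    x,y=((270,140) if n=="scene" else (235,200)); return np.array([u/8+x-.44,v/8+y-.44])
def f(p):
    F,ax,nx=model(p);P=pinpts(F,ax,nx); r=[]
    def q(n,idx): return proj(C[n],P[idx])+off[n]
    box=slice(0,8); fl=slice(8,80)
    w=.5
    v=q("wrist",box); r+=[(v[:,1].max()-px("wrist",0,518)[1])*w]
    v=q("wrist",fl); r+=[(v[:,0].min()-px("wrist",258,0)[0])*w,(v[:,0].max()-px("wrist",377,0)[0])*w,(v[:,1].min()-px("wrist",0,300)[1])*w]
    v=q("scene",box); r+=[v[:,1].max()-px("scene",0,310)[1], v[:,1].min()-px("scene",0,160)[1]]
    v=q("scene",fl); r+=[v[:,1].max()-px("scene",0,357)[1]]
    v=q("side",fl); r+=[v[:,0].min()-px("side",172,0)[0],v[:,0].max()-px("side",268,0)[0],v[:,1].min()-px("side",0,208)[1]]
    v=q("side",box); r+=[v[:,1].max()-px("side",0,224)[1]]
    return np.array(r)
for a0 in (.3,.6):
    b=least_squares(f,[0,-10,a0],loss="soft_l1"); print(b.x[:2].round(1),np.degrees(b.x[2]).round(1),b.fun.round(1),b.cost.round(2)); F,ax,nx=model(b.x); print((S.T@(F-L)*1e3).round(1))
E
```

```text
t 15.95 tcp [ 0.4509 -0.2511  0.1621] yawY -0.386 zax [ 0. -0. -1.] F [ 0.31  0.27 -1.08] M [-0.1   0.08  0.03] open 8.2 q [-0.61 -0.06  1.79  0.    1.41 -0.22]
[-4.7 -9.1] 29.0 [ 0.2  0.2  0.5  0.1  1.8  0.1 -1.7 -0.1  1.2 -0.7  2. ] 4.19
[-2.3  0.1 13.5]
[-4.7 -9.1] 29.0 [ 0.2  0.2  0.5  0.1  1.8  0.1 -1.7 -0.1  1.2 -0.7  2. ] 4.19
[-2.3  0.1 13.5]
```

Request:
{"op": "send_rows", "data": {
  "targets": [
    [-1,[0,0,0],0],
    [-1,[0,0,0],0],
    [-1,[-1.6,0,-3.6],0],
    [-1,[-1.6,0,-3.6],0],
    [-1,[-1.6,0,-3.6],0],
    [-1,[-1.6,0,-3.6],0],
    [-1,[-1.6,0,-3.6],0],
    [-1,[-1.6,0,-3.6],0],
    [-1,[-1.6,0,-3.6],0],
    [-1,[0,0,0],0]
  ],
  "newtons": 20
}}

```text
t: 17.0
tool_pos: [0.4468, -0.262, 0.1881]
orientation: [2.606, 1.753, 0.001]
force: [0.2, -0.8, -0.1]
opening: 0.008
```

```bash
python3 - <<'E'
from ov import *
st()
over("w17",L,S,[],(180,130,200,220),3)
for n,b in (("scene",(270,130)),("side",(235,185))):
    c=optics.read_camera(n); x,y=b; cv2.imwrite(f"pics/{n}17.png",cv2.resize(c["color"][y:y+80,x:x+70,::-1],None,fx=7.5,fy=7.5,interpolation=cv2.INTER_CUBIC))
E
```

```text
t 17.0 tcp [ 0.4468 -0.262   0.1881] yawY -0.386 zax [ 0.001 -0.001 -1.   ] F [ 0.17 -0.77 -0.1 ] M [-0.1   0.09 -0.01] open 8.0 q [-0.63 -0.08  1.76 -0.    1.46 -0.24]
```

View pics/w17.png

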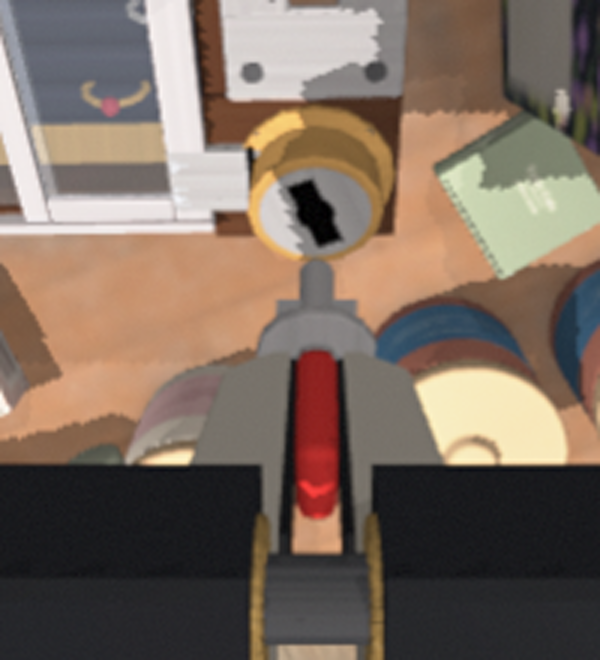

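View pics/side17.png

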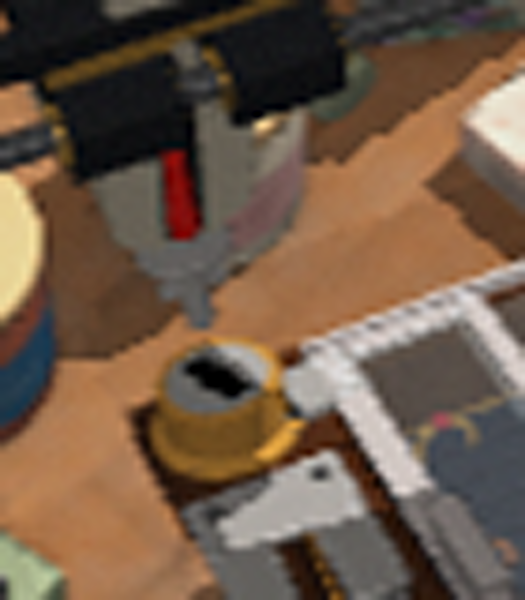

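View pics/scene17.png

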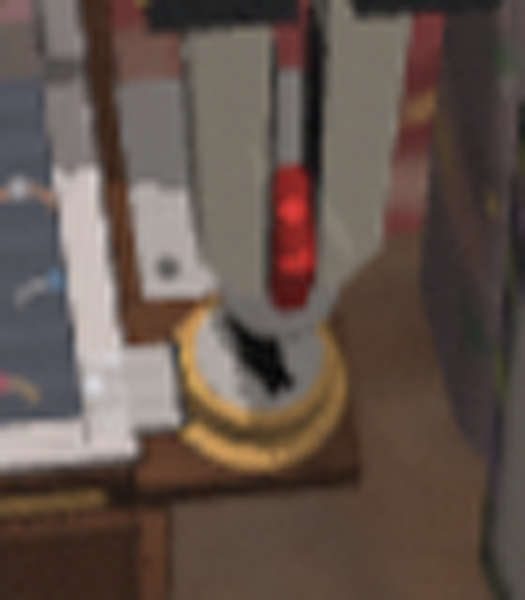

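```bash
cat > hand.py <<'E'
from h import *
import pickle
from plant import optics
s,Rm=st()
C=pickle.load(open("cams.pkl","rb")); C["wrist"]=cam(optics.read_camera("wrist"))
off=dict(scene=np.array([-.87,.21]),side=np.array([1.6,.5]),wrist=np.array([.7,.4]))
def model(p):
    cx,cz,a=p[:3]; ax=Rm@np.array([-np.sin(a),0,-np.cos(a)]); nx=-Rm[:,1]; c=s["tool_pos"]+Rm@np.array([cx,p[3],cz])/1e3
    return c-ax*.023,ax,nx
def px(n,u,v):
    if n=="wrist": return np.array([u/3+180-.33,v/3+130-.33])
    x,y=((270,130) if n=="scene" else (235,185)); return np.array([u/7.5+x-.43,v/7.5+y-.43])
def f(p):
    F,ax,nx=model(p);P=pinpts(F,ax,nx); r=[]
    wy=np.cross(ax,nx); foot=np.array([F-ax*.024+.004*(nx*np.cos(t)+wy*np.sin(t)) for t in np.linspace(0,6.28,24)])
    key=np.array([F-ax*z+s_*wy*0+s_*nx*.009 for s_ in (-1,1) for z in (.0075,.0115)])
    key2=np.array([F-ax*.0115+s_*wy*.009 for s_ in (-1,1)])
    q=lambda n,X: proj(C[n],X)+off[n]
    box=slice(0,8); fl=slice(8,80); w=.7
    r+=[(q("wrist",P[box])[:,1].max()-px("wrist",0,518)[1])*w*.5]
    v=q("wrist",P[fl]); r+=[(v[:,0].min()-px("wrist",258,0)[0])*w,(v[:,0].max()-px("wrist",377,0)[0])*w]
    v=q("wrist",foot); r+=[(v[:,1].min()-px("wrist",0,259)[1])*w,(v[:,0].mean()-px("wrist",317,0)[0])*w]
    v=q("side",foot); r+=[v[:,1].max()-px("side",0,329)[1], v[:,0].mean()-px("side",205,0)[0]]
    v=q("side",P[fl]); r+=[v[:,0].min()-px("side",142,0)[0],v[:,0].max()-px("side",240,0)[0]]
    v=q("scene",P[fl]); r+=[v[:,1].max()-px("scene",0,338)[1]]
    v=q("scene",P[box]); r+=[v[:,1].max()-px("scene",0,310)[1],v[:,1].min()-px("scene",0,165)[1]]
    return np.array(r+[p[3]/2])
b=least_squares(f,[-4,-10,.5,0],loss="soft_l1"); print(b.x[:2].round(1),np.degrees(b.x[2]).round(1),b.x[3].round(1),b.fun.round(1),b.cost.round(2)); F,ax,nx=model(b.x); print("flange in tool mm",(Rm.T@(F-s["tool_pos"])*1e3).round(1),"lock",(S.T@(F-L)*1e3).round(1))
crops={"wrist":(180,130,200,220,3),"scene":(270,130,70,80,7.5),"side":(235,185,70,80,7.5)}
pinover("pc",F,ax,nx,crops=crops); im=cv2.imread("pics/pc.png"); cv2.imwrite("pics/pc.png",cv2.resize(im,(800,int(im.shape[0]*800/im.shape[1]))))
E
python3 hand.py
```

```text
t 17.15 tcp [ 0.4466 -0.2615  0.1872] yawY -0.386 zax [-0.  0. -1.] F [-0.21 -0.1  -0.6 ] M [-0.06  0.06 -0.03] open 7.9 q [-0.63 -0.08  1.76  0.    1.46 -0.24]
[ -3.6 -11.3] 23.6 -0.4 [ 0.6 -0.2  0.4  0.   0.1  0.8  0.7 -0.2  0.3  0.4  1.  -1.8 -0.2] 2.36
flange in tool mm [ 5.6 -0.4  9.8] lock [-2.5  0.6 42.4]
```

View pics/pc.png

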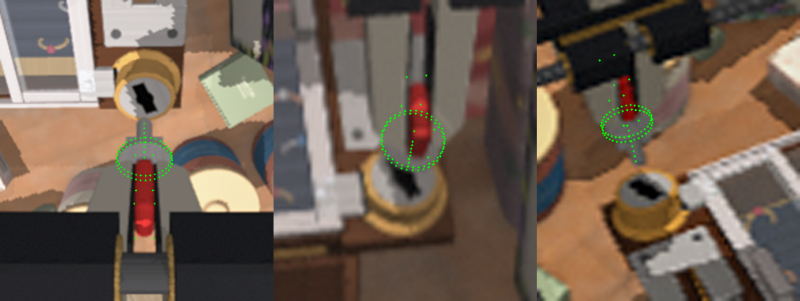

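Request:
{"op": "send_rows", "data": {
  "targets": [
    [-1,[18,0,-8],0],
    [-1,[18,0,-8],0],
    [-1,[18,0,-8],0],
    [-1,[18,0,-8],0],
    [-1,[17,0,-8],0],
    [-1,[0,0,0],0],
    [-1,[0,0,0],0]
  ],
  "newtons": 20
}}

```text
t: 18.05
tool_pos: [0.4801, -0.179, 0.2272]
orientation: [2.605, 1.755, -0.0]
force: [0.6, -0.2, -1.1]
opening: 0.0085
```

```bash
cat > hand2.py <<'E'
from h import *
import sys
from plant import optics
tag=sys.argv[1]
s,Rm=st(); a=np.radians(25); ax=Rm@np.array([-np.sin(a),0,-np.cos(a)]); F=s["tool_pos"]+Rm@np.array([5.8,-.2,10])/1e3
print("flange lock",(S.T@(F-L)*1e3).round(1))
crops={"wrist":(200,130,160,200,3),"scene":(265,110,70,80,7.5),"side":(235,210,80,80,7.5)}
for n,(x,y,w,h,f) in crops.items():
    c=optics.read_camera(n); cv2.imwrite(f"pics/{n}_{tag}.png",cv2.resize(c["color"][y:y+h,x:x+w,::-1],None,fx=f,fy=f,interpolation=cv2.INTER_CUBIC))
E
python3 hand2.py a
```

```text
t 18.05 tcp [ 0.4801 -0.179   0.2272] yawY -0.385 zax [-0. -0. -1.] F [ 0.63 -0.15 -1.06] M [-0.06  0.15 -0.05] open 8.5 q [-0.46 -0.11  1.72 -0.    1.54 -0.07]
flange lock [95.1  0.5 42.4]
```

View pics/wrist_a.png

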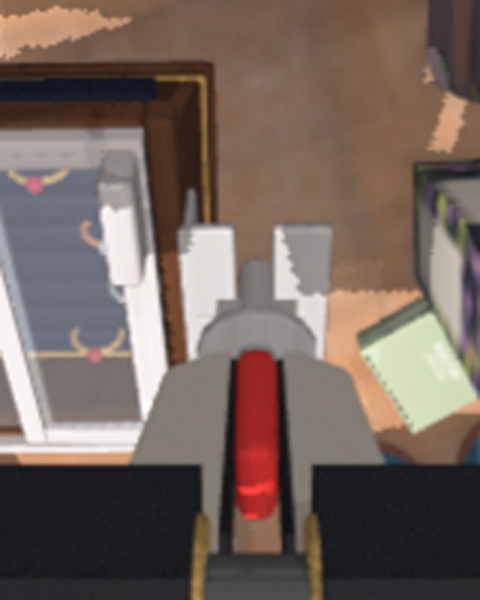

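View pics/scene_a.png

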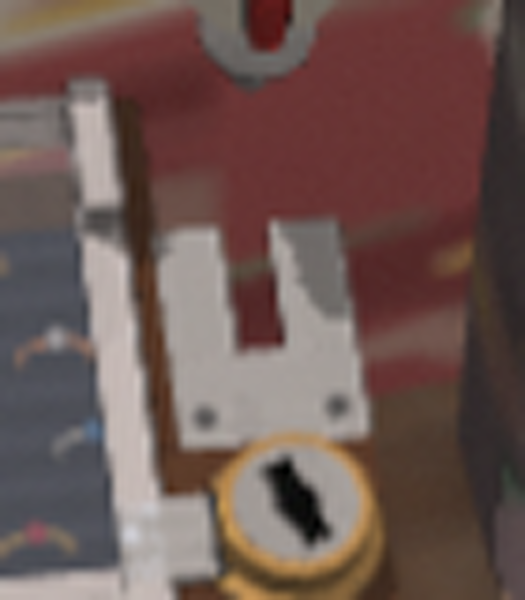

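View pics/side_a.png

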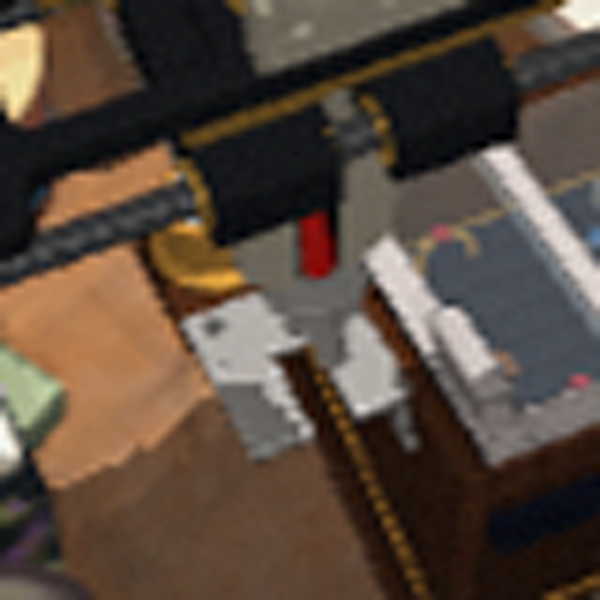

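Request:
{"op": "send_rows", "data": {
  "targets": [
    [-1,[4.1,0,9.1],0],
    [-1,[4.1,0,9.1],0],
    [-1,[4.1,0,9.1],0],
    [-1,[4.1,0,9.1],0],
    [-1,[2.0,0,4.5],0],
    [-1,[0,0,0],0]
  ]
}}

```text
t: 18.8
tool_pos: [0.4866, -0.1613, 0.1852]
orientation: [-2.604, -1.754, 0.002]
force: [-0.5, -0.0, -0.6]
opening: 0.0077
```

```bash
python3 hand2.py b
```

```text
t 18.8 tcp [ 0.4866 -0.1613  0.1852] yawY -0.385 zax [-0.002  0.001 -1.   ] F [-0.5  -0.01 -0.58] M [-0.12  0.06  0.01] open 7.7 q [-0.42 -0.09  1.77  0.    1.46 -0.03]
flange lock [95.2  1.3 -3.7]
```

View pics/wrist_b.png

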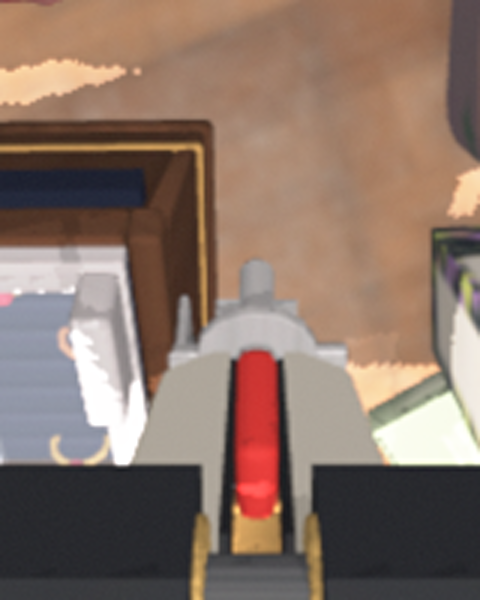

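View pics/scene_b.png

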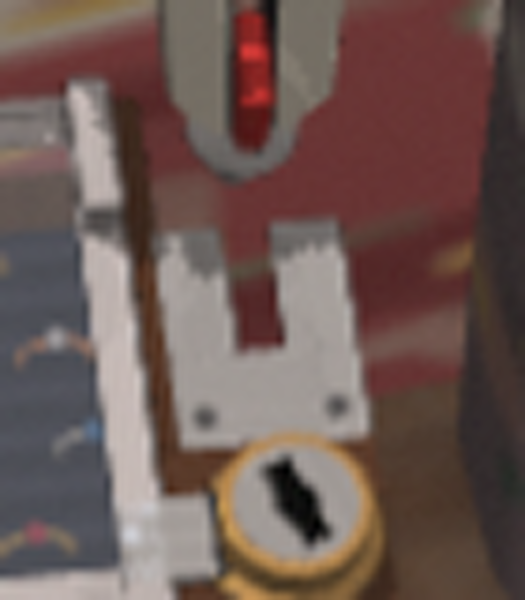

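View pics/side_b.png

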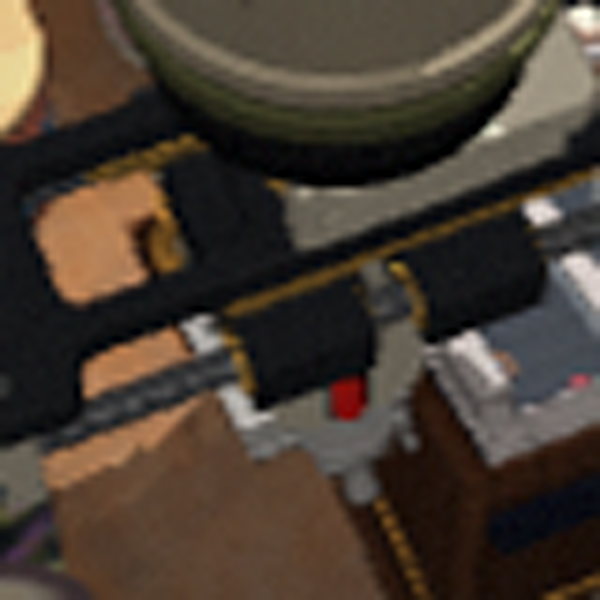

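```bash
cat > rel.py <<'E'
from h import *
from plant import optics
s,Rm=st(False); a=np.radians(25); ax=Rm@np.array([-np.sin(a),0,-np.cos(a)]); F=s["tool_pos"]+Rm@np.array([5.8,-.2,10])/1e3; nx=-Rm[:,1]
P=pinpts(F,ax,nx); wy=np.cross(ax,nx); foot=np.array([F-ax*.024+.004*(nx*np.cos(t)+wy*np.sin(t)) for t in np.linspace(0,6.28,24)])
M=np.array([L+S@np.array([.078,y,-.018]) for y in (.0207,.0055,-.0055,-.0207)])
for n,(x,y,f) in {"scene":(265,110,7.5),"wrist":(200,130,3),"side":(235,210,7.5)}.items():
    k=cam(optics.read_camera(n)); g=lambda X:(proj(k,X)-[x,y]+.5)*f
    fl=g(P[8:80]); print(n,"flange l/r/top/bottom",fl[:,0].min().round(),fl[:,0].max().round(),fl[:,1].min().round(),fl[:,1].max().round(),"foot top/bot/mean",g(foot)[:,1].min().round(),g(foot)[:,1].max().round(),g(foot).mean(0).round(),"mouth",g(M).round().tolist(), "mm/px lockz",((proj(k,F+S[:,2]*.001)-proj(k,F))[0]*f).round(1),"x",((proj(k,F+S[:,0]*.001)-proj(k,F))[0]*f).round(1))
E
python3 rel.py
```

```text
scene flange l/r/top/bottom 189.0 304.0 68.0 175.0 foot top/bot/mean 158.0 189.0 [238. 174.] mouth [[161.0, 232.0], [227.0, 227.0], [275.0, 223.0], [340.0, 218.0]] mm/px lockz [ 0.3 -2.2] x [-0.5 -3.8]
wrist flange l/r/top/bottom 196.0 317.0 301.0 392.0 foot top/bot/mean 255.0 280.0 [256. 268.] mouth [[172.0, 344.0], [235.0, 344.0], [280.0, 344.0], [343.0, 344.0]] mm/px lockz [0.  3.4] x [ 0.  -3.2]
side flange l/r/top/bottom 285.0 394.0 377.0 463.0 foot top/bot/mean 483.0 506.0 [357. 494.] mouth [[402.0, 397.0], [346.0, 418.0], [305.0, 434.0], [248.0, 456.0]] mm/px lockz [-0.6 -3. ] x [1.5 2.6]
```

Request:
{"op": "send_rows", "data": {
  "targets": [
    [-1,[1.6,0,3.7],0],
    [-1,[1.6,0,3.7],0],
    [-1,[1.5,0,3.5],0],
    [-1,[0,0,0],0],
    [-1,[0,0,0],0]
  ]
}}

```text
t: 19.6
tool_pos: [0.4887, -0.1575, 0.1753]
orientation: [-2.606, -1.754, 0.0]
force: [0.4, -0.2, -0.1]
opening: 0.0079
```

```bash
python3 hand2.py c; python3 rel.py
```

```text
t 19.6 tcp [ 0.4887 -0.1575  0.1753] yawY -0.386 zax [-0.  0. -1.] F [ 0.35 -0.18 -0.11] M [-0.03  0.1  -0.02] open 7.9 q [-0.41 -0.08  1.78 -0.    1.44 -0.03]
flange lock [ 95.1   0.7 -14.5]
scene flange l/r/top/bottom 185.0 299.0 95.0 202.0 foot top/bot/mean 184.0 214.0 [234. 199.] mouth [[161.0, 232.0], [227.0, 227.0], [275.0, 223.0], [340.0, 218.0]] mm/px lockz [ 0.3 -2.1] x [-0.5 -3.8]
wrist flange l/r/top/bottom 196.0 318.0 301.0 393.0 foot top/bot/mean 256.0 280.0 [256. 268.] mouth [[170.0, 382.0], [235.0, 382.0], [282.0, 382.0], [348.0, 382.0]] mm/px lockz [0.  3.4] x [ 0.  -3.2]
side flange l/r/top/bottom 294.0 402.0 412.0 497.0 foot top/bot/mean 516.0 540.0 [365. 527.] mouth [[402.0, 397.0], [346.0, 418.0], [305.0, 434.0], [248.0, 456.0]] mm/px lockz [-0.6 -2.9] x [1.5 2.6]
```

View pics/wrist_c.png

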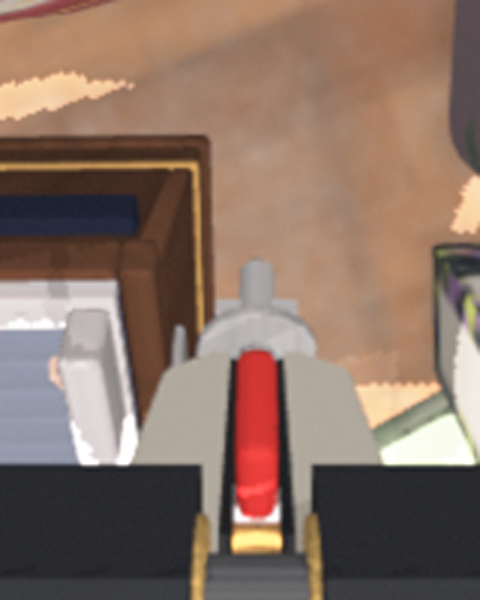

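View pics/scene_c.png

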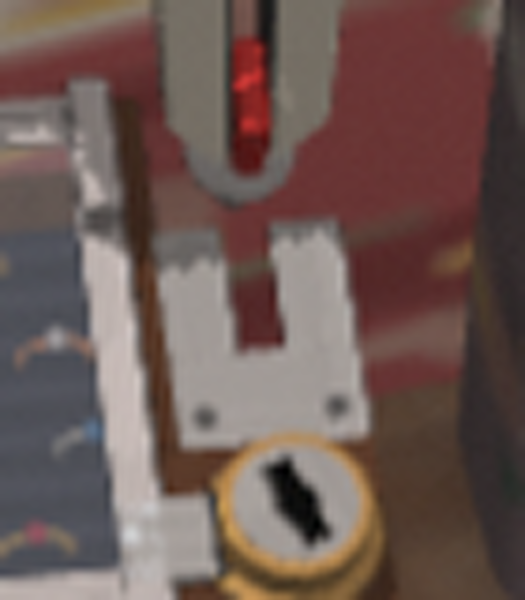

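View pics/side_c.png

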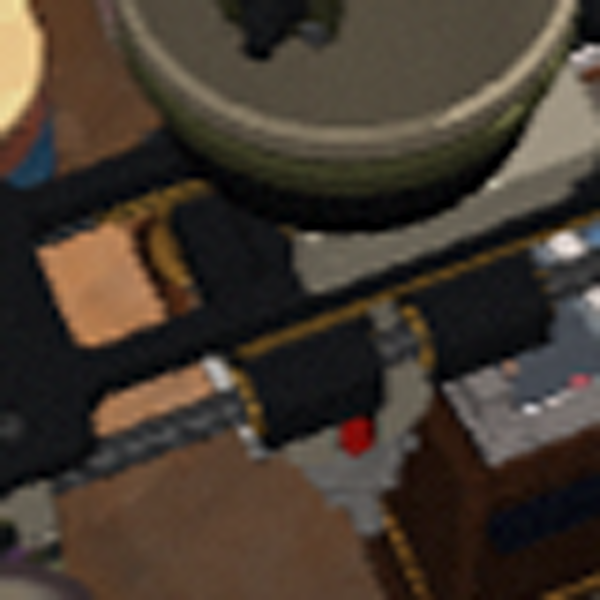

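Request:
{"op": "send_rows", "data": {
  "targets": [
    [-1,[0.8,0,1.8],0],
    [-1,[-2.8,0,1.2],0],
    [-1,[-2.8,0,1.2],0],
    [-1,[-2.8,0,1.2],0],
    [-1,[0,0,0],0]
  ]
}}

```text
t: 20.4
tool_pos: [0.4856, -0.1651, 0.1698]
orientation: [-2.606, -1.753, 0.001]
force: [0.3, -0.0, 0.7]
opening: 0.0078
```

```bash
python3 hand2.py d; python3 rel.py | head -1
```

```text
t 20.4 tcp [ 0.4856 -0.1651  0.1698] yawY -0.386 zax [-0. -0. -1.] F [ 0.33 -0.02  0.71] M [-0.11  0.1   0.  ] open 7.8 q [-0.43 -0.08  1.79 -0.    1.43 -0.04]
flange lock [ 85.4   0.7 -16.1]
scene flange l/r/top/bottom 189.0 303.0 134.0 242.0 foot top/bot/mean 223.0 253.0 [237. 238.] mouth [[161.0, 232.0], [227.0, 227.0], [275.0, 223.0], [340.0, 218.0]] mm/px lockz [ 0.3 -2.1] x [-0.5 -3.8]
```

View pics/scene_d.png

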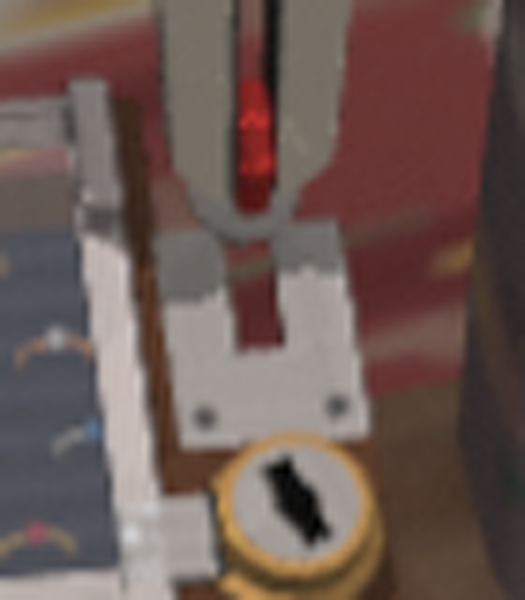

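View pics/wrist_d.png

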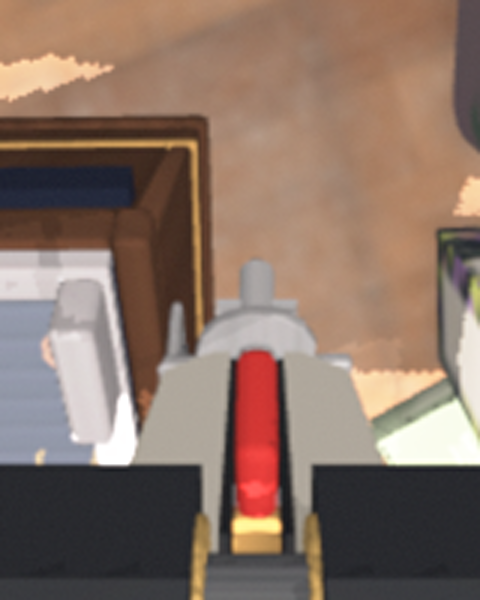

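Request:
{"op": "send_rows", "data": {
  "targets": [
    [-1,[-2.7,0,1.2],0],
    [-1,[-2.7,0,1.2],0],
    [-1,[-2.7,0,1.2],0],
    [-1,[0,0,0],0]
  ]
}}

```text
t: 21.1
tool_pos: [0.4826, -0.1726, 0.1662]
orientation: [-2.606, -1.753, 0.001]
force: [0.1, -0.6, -0.4]
opening: 0.008
```

```bash
python3 hand2.py e; python3 rel.py | head -1
```

```text
t 21.1 tcp [ 0.4826 -0.1726  0.1662] yawY -0.386 zax [-0.  0. -1.] F [ 0.15 -0.65 -0.37] M [-0.1   0.09 -0.03] open 8.0 q [-0.44 -0.08  1.8  -0.    1.42 -0.06]
flange lock [ 76.6   0.7 -16.1]
scene flange l/r/top/bottom 193.0 308.0 168.0 276.0 foot top/bot/mean 256.0 287.0 [242. 271.] mouth [[161.0, 232.0], [227.0, 227.0], [275.0, 223.0], [340.0, 218.0]] mm/px lockz [ 0.3 -2. ] x [-0.5 -3.9]
```

View pics/scene_e.png

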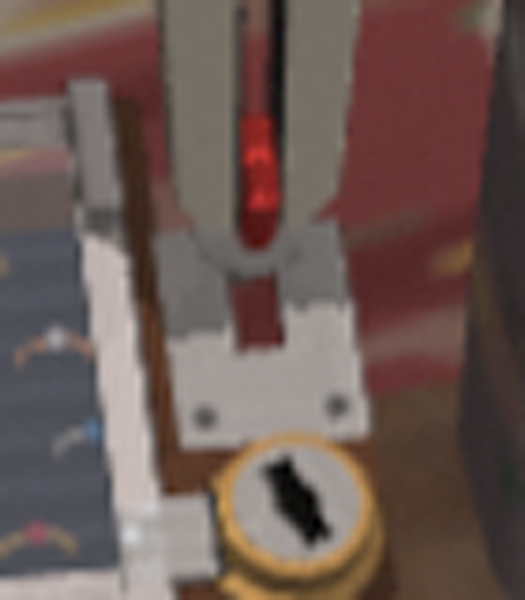

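View pics/wrist_e.png

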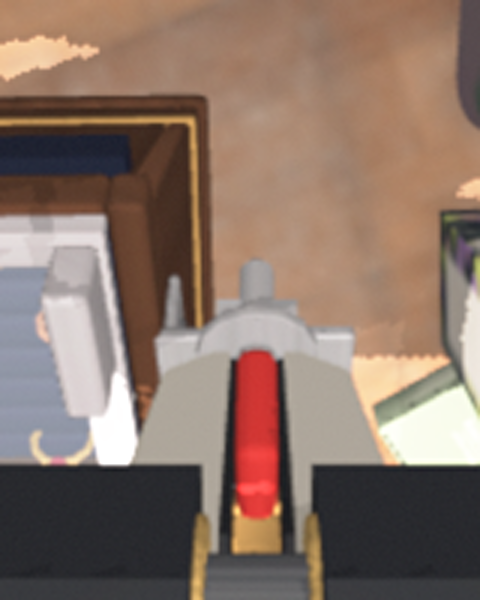

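Request:
{"op": "send_rows", "data": {
  "targets": [
    [-1,[-2.7,0,1.2],0],
    [-1,[-2.7,0,1.2],0],
    [-1,[0,0,0],0]
  ]
}}

```text
t: 21.7
tool_pos: [0.4806, -0.1775, 0.1638]
orientation: [-2.606, -1.754, 0.001]
force: [-0.3, -0.9, -0.5]
opening: 0.0079
```

```bash
python3 hand2.py f; python3 rel.py | head -1
```

```text
t 21.7 tcp [ 0.4806 -0.1775  0.1638] yawY -0.386 zax [-0.  0. -1.] F [-0.27 -0.9  -0.53] M [-0.12  0.06 -0.09] open 7.9 q [-0.45 -0.08  1.8  -0.    1.42 -0.07]
flange lock [ 70.7   0.7 -16.1]
scene flange l/r/top/bottom 196.0 311.0 191.0 299.0 foot top/bot/mean 279.0 309.0 [245. 294.] mouth [[161.0, 232.0], [227.0, 227.0], [275.0, 223.0], [340.0, 218.0]] mm/px lockz [ 0.3 -2. ] x [-0.5 -3.9]
```

View pics/wrist_f.png

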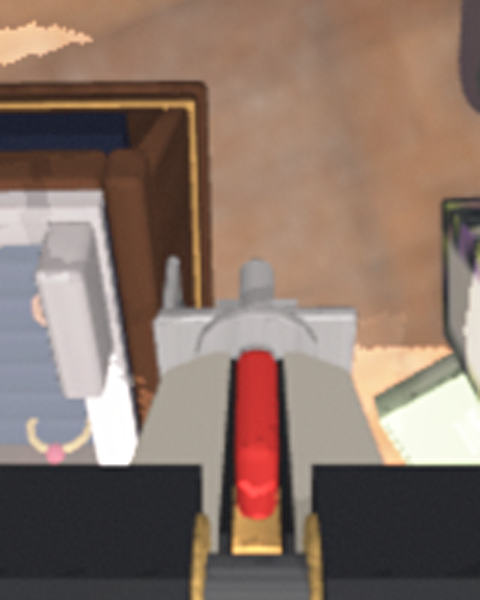

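Request:
{"op": "send_rows", "data": {
  "targets": [
    [-1,[-2.7,0,1.2],0],
    [-1,[-2.7,0,1.2],0],
    [-1,[-2.7,0,1.2],0],
    [-1,[-2.7,0,1.2],0],
    [-1,[-2.7,0,1.2],0],
    [-1,[0,0,0],0]
  ]
}}

```text
t: 22.6
tool_pos: [0.4755, -0.1901, 0.1579]
orientation: [-2.607, -1.753, 0.0]
force: [-1.4, -1.3, -0.2]
opening: 0.0078
```

```bash
python3 hand2.py g; python3 rel.py | head -1
```

```text
t 22.6 tcp [ 0.4755 -0.1901  0.1579] yawY -0.386 zax [-0. -0. -1.] F [-1.38 -1.31 -0.23] M [-0.14  0.09  0.  ] open 7.8 q [-0.48 -0.07  1.81 -0.    1.41 -0.09]
flange lock [ 55.9   0.6 -16. ]
scene flange l/r/top/bottom 204.0 319.0 248.0 357.0 foot top/bot/mean 335.0 366.0 [253. 350.] mouth [[161.0, 232.0], [227.0, 227.0], [275.0, 223.0], [340.0, 218.0]] mm/px lockz [ 0.3 -2. ] x [-0.5 -3.9]
```

View pics/wrist_g.png

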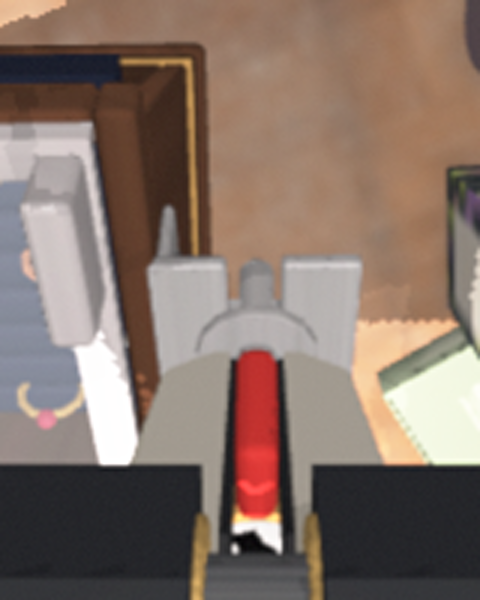

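View pics/scene_g.png

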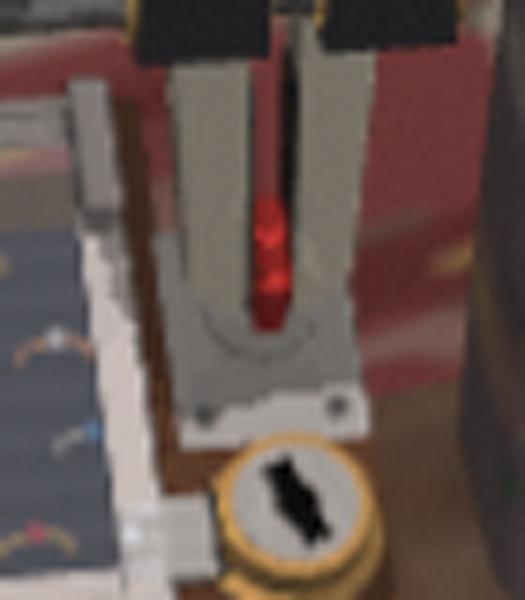

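Request:
{"op": "send_rows", "data": {
  "targets": [
    [-1,[-1.4,0,0.6],0],
    [-1,[-1.4,0,0.6],0],
    [-1,[-1,0,0.4],0],
    [-1,[-1,0,0.4],0],
    [-1,[0,0,0],0]
  ]
}}

```text
t: 23.4
tool_pos: [0.4739, -0.1943, 0.156]
orientation: [-2.606, -1.754, 0.0]
force: [0.2, -0.2, 0.3]
opening: 0.0078
```

```bash
python3 hand2.py h
```

```text
t 23.4 tcp [ 0.4739 -0.1943  0.156 ] yawY -0.386 zax [-0.  0. -1.] F [ 0.21 -0.22  0.26] M [-0.14  0.13 -0.05] open 7.8 q [-0.49 -0.07  1.81 -0.    1.4  -0.1 ]
flange lock [ 51.1   0.5 -15.9]
```

View pics/scene_h.png

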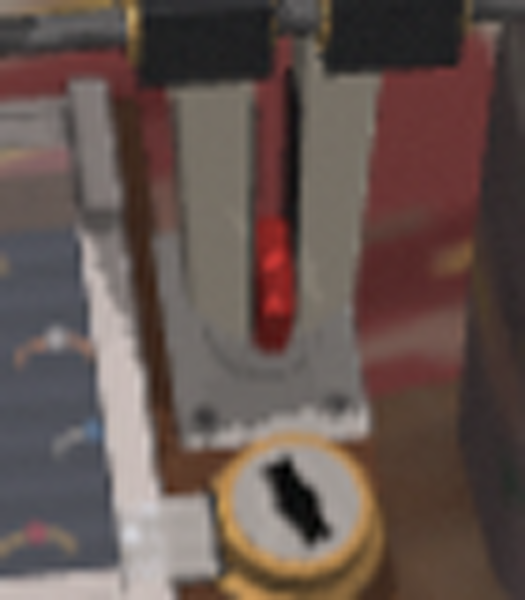

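Continue gently until contact shows.

Request:
{"op": "send_rows", "data": {
  "targets": [
    [-1,[-0.9,0,0.4],0],
    [-1,[-0.9,0,0.4],0],
    [-1,[0,0,0],0]
  ],
  "newtons": 12
}}

```text
t: 23.85
tool_pos: [0.4736, -0.1955, 0.1555]
orientation: [-2.606, -1.754, -0.001]
force: [0.6, 3.4, 2.2]
opening: 0.0081
```

Request:
{"op": "send_rows", "data": {
  "targets": [
    [-1,[-0.9,0,0.4],0],
    [-1,[-0.9,0,0.4],0],
    [-1,[0,0,0],0]
  ]
}}

```text
t: 24.15
tool_pos: [0.4729, -0.1972, 0.1551]
orientation: [2.606, 1.754, 0.001]
force: [0.2, 4.1, 5.8]
opening: 0.0081
```

```bash
python3 hand2.py i
```

```text
t 24.15 tcp [ 0.4729 -0.1972  0.1551] yawY -0.386 zax [ 0.001  0.    -1.   ] F [0.22 4.11 5.78] M [0.93 0.12 0.04] open 8.1 q [-0.5  -0.07  1.81  0.    1.4  -0.11]
flange lock [ 47.8   0.3 -15.5]
```

View pics/scene_i.png

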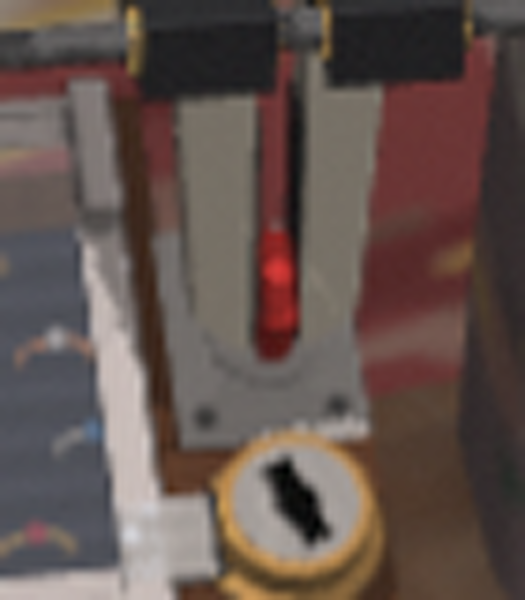

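Request:
{"op": "send_rows", "data": {
  "targets": [
    [-1,[1.2,0,-0.5],0],
    [-1,[0.4,0,0.9],0],
    [-1,[0.4,0,0.9],0],
    [-1,[0,0,0],0]
  ]
}}

```text
t: 24.7
tool_pos: [0.4733, -0.1967, 0.1549]
orientation: [2.605, 1.753, -0.002]
force: [-6.5, 1.7, 15.3]
opening: 0.008
```

```bash
python3 hand2.py j
```

```text
t 24.7 tcp [ 0.4733 -0.1967  0.1549] yawY -0.386 zax [ 0.    -0.002 -1.   ] F [-6.47  1.72 15.33] M [0.16 1.44 0.01] open 8.0 q [-0.49 -0.07  1.81 -0.    1.4  -0.11]
flange lock [ 48.3   0.1 -15.9]
```

View pics/wrist_j.png

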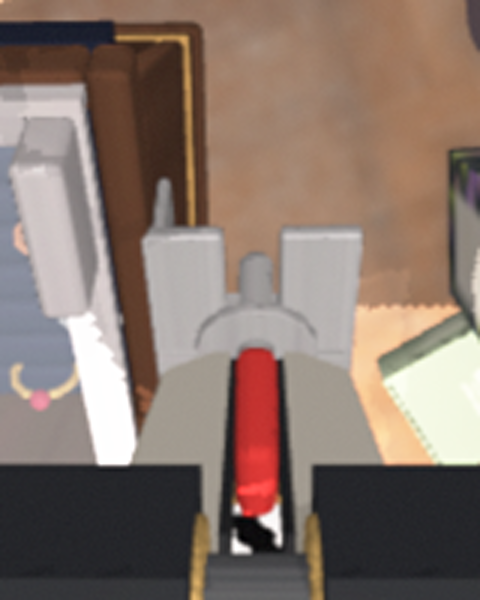

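Request:
{"op": "send_rows", "data": {
  "targets": [
    [-1,[-0.3,0,-0.8],0],
    [-0.78,[0,0,0],0],
    [-0.7,[0,0,0],0],
    [-0.6,[0,0,0],0],
    [-0.5,[0,0,0],0],
    [-0.5,[0,0,0],0]
  ]
}}

```text
t: 25.45
tool_pos: [0.4732, -0.1959, 0.1538]
orientation: [-2.606, -1.754, 0.0]
force: [-0.1, -0.0, -0.5]
opening: 0.0227
```

```bash
python3 hand2.py k
```

```text
t 25.45 tcp [ 0.4732 -0.1959  0.1538] yawY -0.386 zax [-0.  0. -1.] F [-0.06 -0.03 -0.49] M [-0.1   0.05  0.03] open 22.7 q [-0.49 -0.07  1.81 -0.    1.4  -0.11]
flange lock [ 48.6   0.6 -17.2]
```

View pics/wrist_k.png

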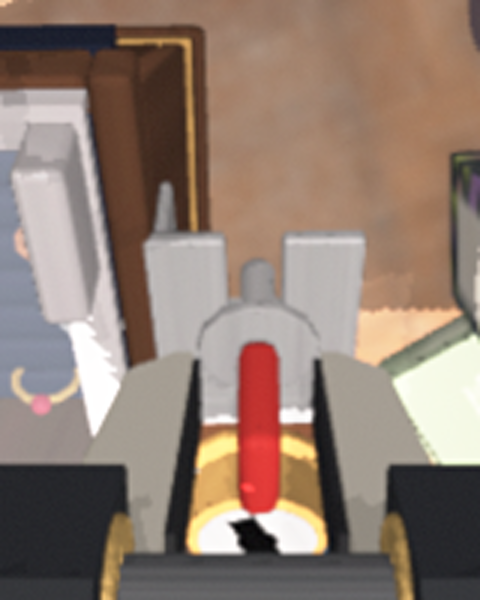

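View pics/scene_k.png

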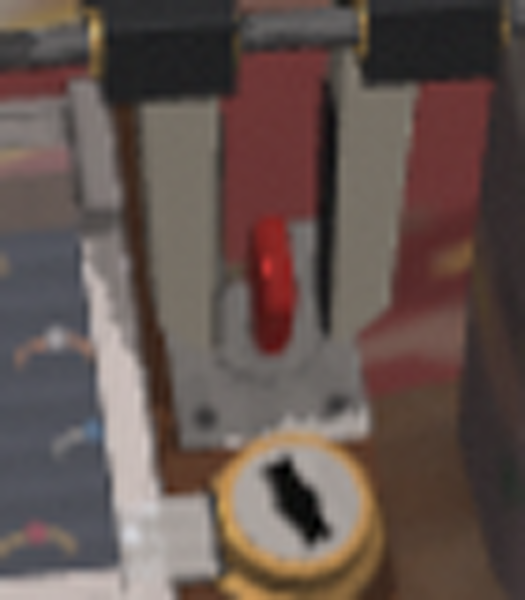

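Request:
{"op": "send_rows", "data": {
  "targets": [
    [-0.5,[0,0,-10],0],
    [-0.5,[0,0,-20],0],
    [-0.5,[0,0,-25],0],
    [-0.5,[0,0,-25],0],
    [-0.5,[-20,0,0],0],
    [-0.5,[-20,0,0],0],
    [-0.5,[0,0,0],0]
  ]
}}

```text
t: 26.3
tool_pos: [0.4578, -0.2347, 0.2352]
orientation: [2.607, 1.751, -0.0]
force: [-0.5, -0.2, -0.0]
opening: 0.0229
```

```bash
python3 - <<'E'
from h import *
s,Rm=st(); F=L+S@np.array([.05,0.001,-.018])
cr={"wrist":(200,130,160,200,3),"scene":(265,110,70,80,7.5),"side":(235,210,80,80,7.5)}
pinover("pk",F,S[:,2],S[:,1],crops=cr)
im=cv2.imread("pics/pk.png"); cv2.imwrite("pics/pk.png",cv2.resize(im,(800,int(im.shape[0]*800/im.shape[1]))))
pinover("pk2",F,S[:,2],S[:,1],views=("side",),crops={"side":(235,200,110,80,6)})
from plant import optics
c=optics.read_camera("wrist"); cv2.imwrite("pics/wk.png",cv2.resize(c["color"][100:300,150:400,::-1],None,fx=3,fy=3))
E
```

```text
t 26.3 tcp [ 0.4578 -0.2347  0.2352] yawY -0.388 zax [ 0.001 -0.001 -1.   ] F [-0.55 -0.23 -0.04] M [-0.04  0.18 -0.  ] open 22.9 q [-0.57 -0.11  1.7  -0.    1.55 -0.19]
```

View pics/pk.png

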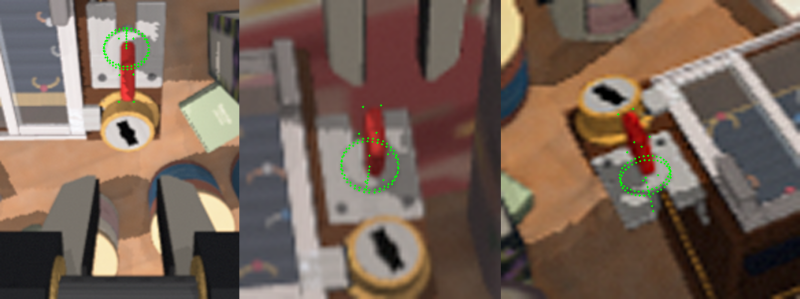

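View pics/wk.png

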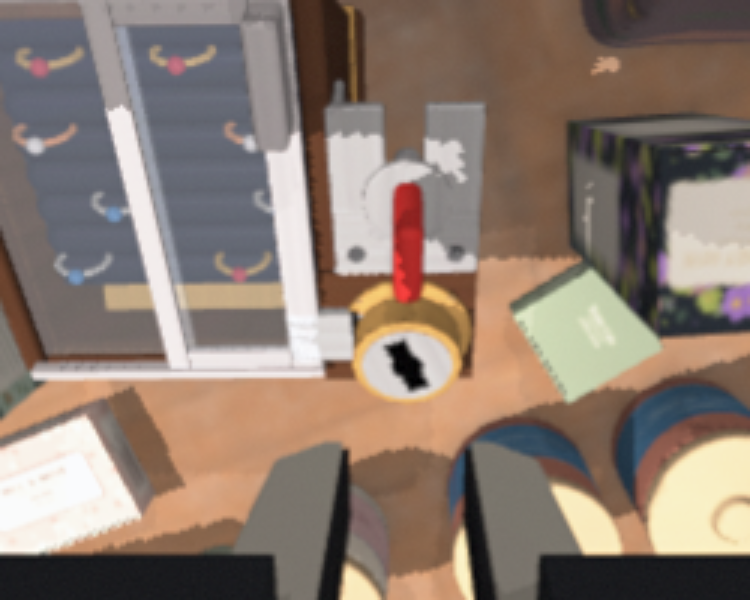

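```bash
python3 - <<'E'
from h import *
from plant import optics
outs=[]
for n,(x,y,w,h,f) in {"wrist":(190,90,70,80,7),"scene":(255,110,50,50,9),"side":(275,225,60,60,8)}.items():
    c=optics.read_camera(n);k=cam(c); im=cv2.resize(c["color"][y:y+h,x:x+w,::-1],None,fx=f,fy=f,interpolation=cv2.INTER_CUBIC)
    for a in (-17,17):
        for b in (-4.5,4.5):
            for z in (-8,8):
                u=(proj(k,L+S@np.array([92+a,36+b,-1+z])/1) if False else proj(k,L+S@(np.array([92+a,36+b,-1+z])/1e3)))[0]
                u=(u-[x,y]+.5)*f; cv2.circle(im,(int(u[0]),int(u[1])),3,(0,255,0) if z>0 else (255,0,0),-1)
    outs.append(cv2.resize(im,(int(im.shape[1]*360/im.shape[0]),360)))
o=np.hstack(outs); print(o.shape); cv2.imwrite("pics/pull.png",o[:, :] if o.shape[1]<=1100 else o)
cv2.imwrite("pics/pull.png",cv2.resize(o,(800,int(360*800/o.shape[1]))))
E
```

```text
(360, 1035, 3)
```

View pics/pull.png

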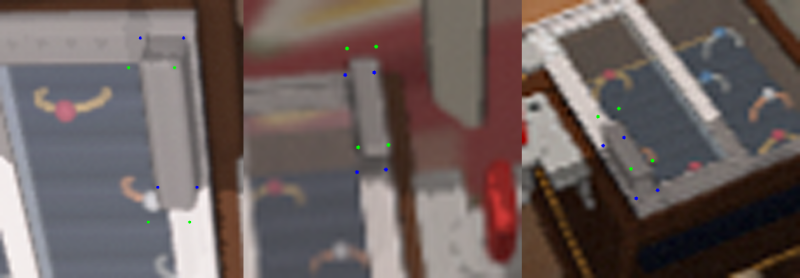

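```bash
python3 -c "
from h import *
to(L+S@np.array([.088,.005,-.006]),-.387)"
```

```text
t 26.7 tcp [ 0.4584 -0.2324  0.2339] yawY -0.385 zax [-0.  0. -1.] F [-0.27  0.02 -0.57] M [-0.08  0.05  0.01] open 23.0 q [-0.57 -0.11  1.7   0.    1.55 -0.18]
shift mm [76.6 -4.6 63.9] turn 0.002
```

Request:
{"op": "send_rows", "data": {
  "targets": [
    [-1,[26,-1.5,0],0],
    [-1,[26,-1.5,0],0],
    [-1,[24.6,-1.5,0],0],
    [-1,[0,0,15],0],
    [-1,[0,0,20],0],
    [-1,[0,0,18],0],
    [-1,[0,0,10],0],
    [-1,[0,0,0],0]
  ],
  "newtons": 20
}}

```text
t: 27.5
tool_pos: [0.4815, -0.16, 0.1688]
orientation: [-2.604, -1.752, 0.003]
force: [-0.4, -0.9, 0.2]
opening: 0.0003
```

```bash
python3 - <<'E'
from h import *
from plant import optics
to(L+S@np.array([.088,.005,-.006]),-.387)
for n,(x,y,w,h,f) in {"wrist":(150,100,230,200,3),"scene":(240,100,90,90,6)}.items():
    c=optics.read_camera(n); cv2.imwrite(f"pics/{n}_p.png",cv2.resize(c["color"][y:y+h,x:x+w,::-1],None,fx=f,fy=f,interpolation=cv2.INTER_CUBIC))
E
```

```text
t 27.5 tcp [ 0.4815 -0.16    0.1688] yawY -0.386 zax [-0.003  0.001 -1.   ] F [-0.45 -0.88  0.17] M [-0.08  0.07 -0.01] open 0.3 q [-0.42 -0.09  1.8  -0.    1.43 -0.04]
shift mm [ 0.9  1.2 -1.3] turn 0.001
```

View pics/wrist_p.png

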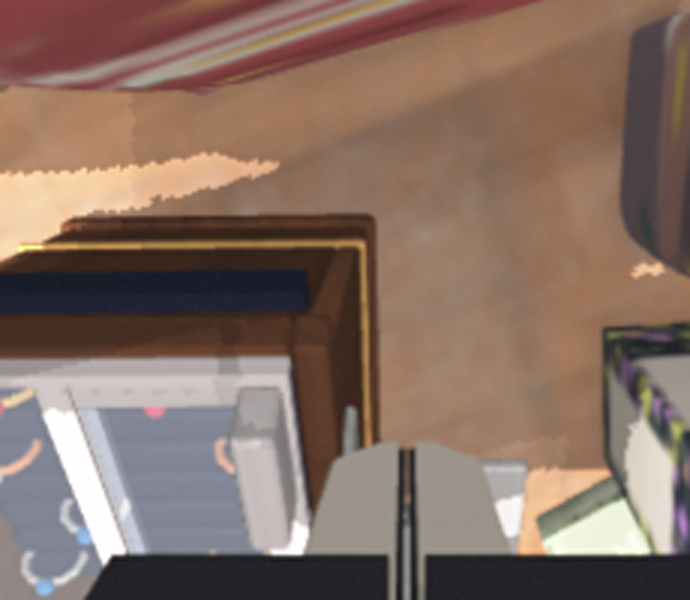

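View pics/scene_p.png

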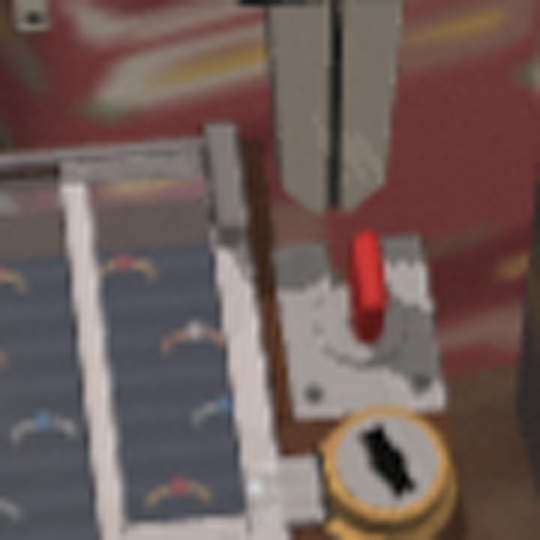

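Request:
{"op": "send_rows", "data": {
  "targets": [
    [-1,[0,-5,0],0],
    [-1,[0,-5,0],0],
    [-1,[0,-5,0],0],
    [-1,[0,-3,0],0],
    [-1,[0,0,0],0]
  ]
}}

```text
t: 28.1
tool_pos: [0.4661, -0.1535, 0.1715]
orientation: [2.606, 1.754, 0.001]
force: [-0.0, 0.2, 1.1]
opening: 0.0009
```

```bash
python3 - <<'E'
from h import *
from plant import optics
s,Rm=st(); print("lock",(S.T@(s["tool_pos"]-L)*1e3).round(1))
for n,(x,y,w,h,f) in {"wrist":(150,100,230,200,3),"scene":(240,100,90,90,6)}.items():
    c=optics.read_camera(n); cv2.imwrite(f"pics/{n}_q.png",cv2.resize(c["color"][y:y+h,x:x+w,::-1],None,fx=f,fy=f,interpolation=cv2.INTER_CUBIC))
E
```

```text
t 28.1 tcp [ 0.4661 -0.1535  0.1715] yawY -0.386 zax [ 0.001 -0.    -1.   ] F [-0.01  0.15  1.09] M [-0.11  0.03 -0.01] open 0.9 q [-0.42 -0.14  1.85 -0.    1.44 -0.04]
lock [88.  22.9 -4.4]
```

View pics/scene_q.png

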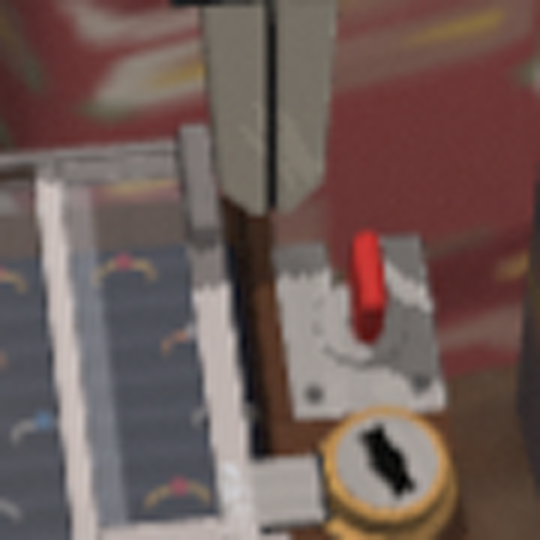

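View pics/wrist_q.png

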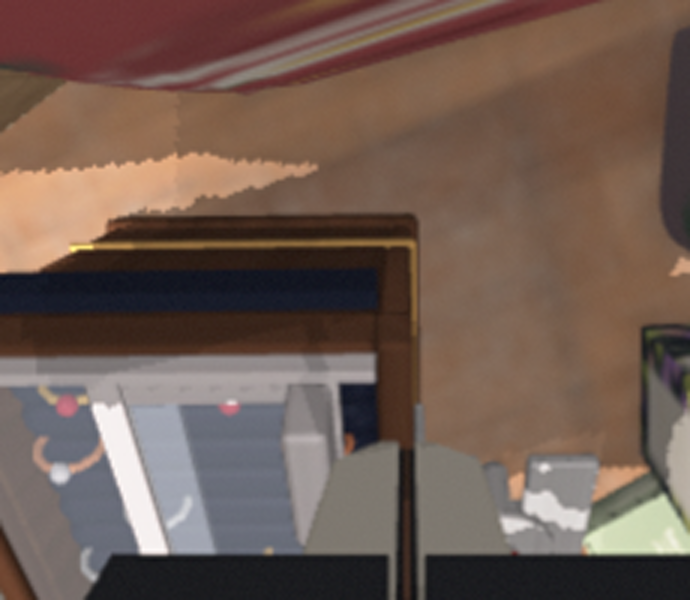

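Request:
{"op": "send_rows", "data": {
  "targets": [
    [-1,[0,-5,0],0],
    [-1,[0,-5,0],0],
    [-1,[0,-5,0],0],
    [-1,[0,-5,0],0],
    [-1,[0,-5,0],0],
    [-1,[0,-5,0],0],
    [-1,[0,0,0],0]
  ]
}}

```text
t: 28.9
tool_pos: [0.4377, -0.1419, 0.1709]
orientation: [-2.606, -1.754, 0.0]
force: [0.3, -1.1, 0.1]
opening: 0.0008
```

```bash
python3 - <<'E'
from h import *
from plant import optics
s,Rm=st(); print("lock",(S.T@(s["tool_pos"]-L)*1e3).round(1))
for n,(x,y,w,h,f) in {"scene":(220,100,110,90,6)}.items():
    c=optics.read_camera(n); cv2.imwrite(f"pics/{n}_r.png",cv2.resize(c["color"][y:y+h,x:x+w,::-1],None,fx=f,fy=f,interpolation=cv2.INTER_CUBIC))
E
```

```text
t 28.9 tcp [ 0.4377 -0.1419  0.1709] yawY -0.386 zax [-0.001  0.    -1.   ] F [ 0.28 -1.1   0.09] M [-0.07  0.1  -0.  ] open 0.8 q [-0.43 -0.23  1.92  0.    1.45 -0.04]
lock [87.7 53.6 -5. ]
```

View pics/scene_r.png

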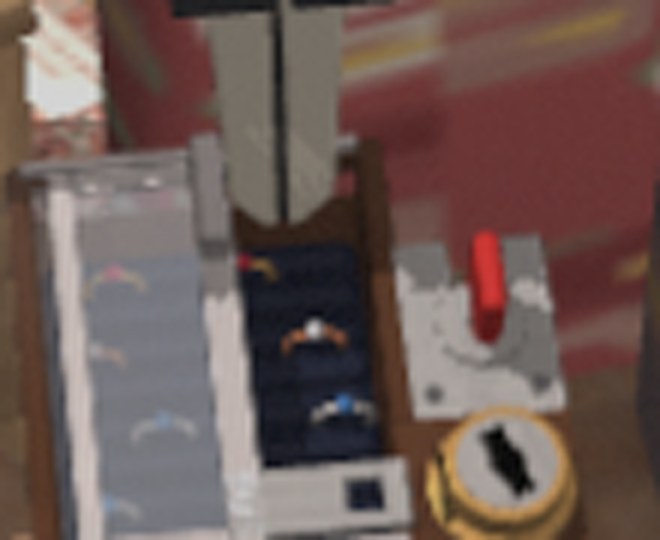

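Request:
{"op": "send_rows", "data": {
  "targets": [
    [-1,[0,-3,0],0],
    [-1,[0,-3,0],0],
    [-1,[0,0,0],0]
  ]
}}

```text
t: 29.25
tool_pos: [0.433, -0.14, 0.171]
orientation: [2.606, 1.754, 0.001]
force: [2.8, -1.1, -2.4]
opening: 0.0002
```

Request:
{"op": "send_rows", "data": {
  "targets": [
    [-1,[0,-2,0],0],
    [-1,[0,-2,0],0],
    [-1,[0,0,0],0]
  ]
}}

```text
t: 29.55
tool_pos: [0.4321, -0.1396, 0.1717]
orientation: [2.601, 1.75, 0.007]
force: [18.2, -6.2, -9.9]
opening: 0.0003
```

Request:
{"op": "send_rows", "data": {
  "targets": [
    [-1,[0,4,0],0],
    [-1,[0,6,0],0],
    [-1,[0,0,-10],0],
    [-1,[0,0,-30],0],
    [-1,[0,0,-40],0],
    [-1,[-30,0,-30],0],
    [-1,[-40,0,0],0],
    [-1,[0,0,0],0],
    [-1,[0,0,0],0]
  ]
}}

```text
t: 30.45
tool_pos: [0.4116, -0.2074, 0.2813]
orientation: [-2.608, -1.751, -0.0]
force: [0.4, 0.1, -0.3]
opening: 0.0003
```

```bash
python3 - <<'E'
from h import *
from plant import optics
s,Rm=st()
F=L+S@np.array([.05,0.001,-.018])
for n,(x,y,w,h,f) in {"scene":(220,100,110,100,5.5),"wrist":(100,20,320,250,2),"side":(235,200,110,90,6)}.items():
    c=optics.read_camera(n); k=cam(c); im=cv2.resize(c["color"][y:y+h,x:x+w,::-1],None,fx=f,fy=f,interpolation=cv2.INTER_CUBIC)
    for u in (proj(k,pinpts(F,S[:,2],S[:,1])[8:44])-[x,y]+.5)*f: cv2.circle(im,(int(u[0]),int(u[1])),1,(0,255,0),-1)
    cv2.imwrite(f"pics/{n}_z.png",im)
E
```

```text
t 30.45 tcp [ 0.4116 -0.2074  0.2813] yawY -0.388 zax [-0.     0.001 -1.   ] F [ 0.37  0.09 -0.26] M [-0.06  0.08 -0.  ] open 0.3 q [-0.58 -0.27  1.76  0.    1.66 -0.19]
```

View pics/scene_z.png

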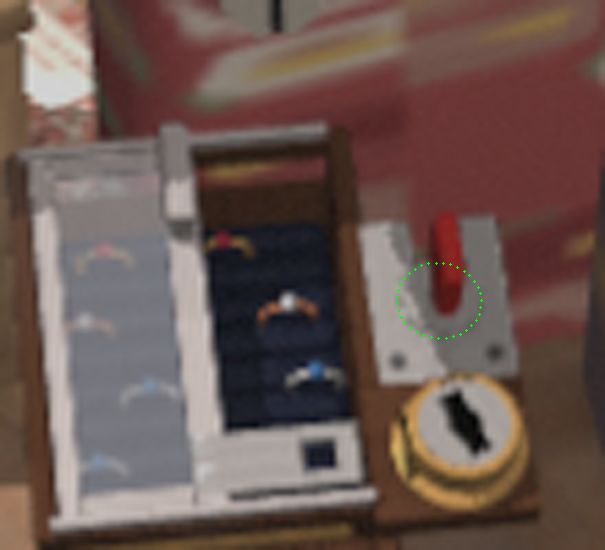

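View pics/wrist_z.png

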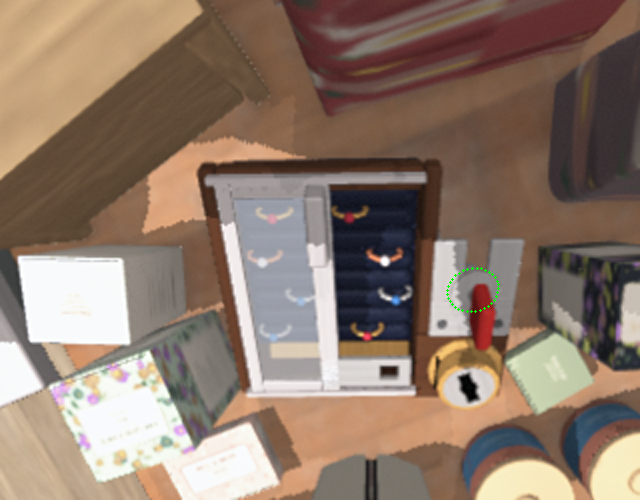

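View pics/side_z.png

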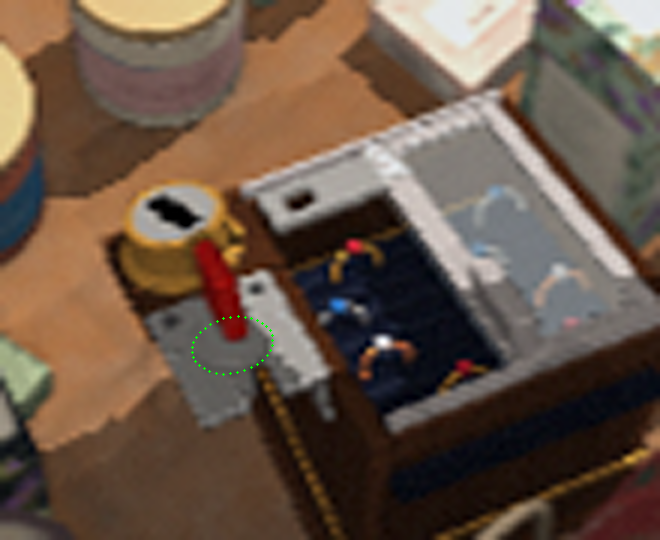

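```bash
python3 -c "
from plant import ticket
print(ticket.close_job())"
```

```text
the job is handed in; nothing more can be done
None
```

The showcase is open: the lock pin is parked in the keeper and the pane is slid fully open. I handed the job in at about 30.5 s of the 48 s; it reported no verdict, so these results rest on my own last checks.

- **Turning the pin:** I turned it anticlockwise in steps. At about 0.3 rad it stopped short, and at about 0.5 rad it lifted freely.
- **Drawing it out:** The tool can only point straight down, so I lifted the pin part way, stood it on its keys and re-gripped it flat. On release it leaned about 27° further than expected. I straightened it in the bore before drawing it clear.
- **Parking the pin:** I lowered it beyond the mouth and slid it down the slot until about 4–6 N showed it at the closed end. I then pressed it onto the plate with about 15 N, backed off and let go. The final scene, wrist and side pictures show the flange lying on the keeper plate, within about 1–2 mm of my estimate of the seat.
- **Opening the pane:** I pushed the finger pull with shut fingers until the force jumped to about 18 N at the end stop. The final pictures show it over at that end. I had no direct reading of its travel.
- **Other checks:** The arm was clear, with forces about zero. The soap carton and the small green carton looked undisturbed. I did not check the mist bottle separately.
- **Disagreements:** My position estimates differed by about 1–2 mm between cameras, so at the keeper I relied on the pictures and the contact forces.

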